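Load the castings and shut the tray gate with an adjustable wrench

TASK

Stand every cast cuff that waits on the bench in the low grey tray, the way up it is now. Then open the adjustable wrench, lay it round the gate's steel hex, roll its worm until the jaws fit the hex snugly, and turn the hex with the wrench until the gate is fully shut over the tray - a blue gate shuts anticlockwise seen from above, a yellow one clockwise. At last take the wrench off and lay it flat, worm up and lengthwise, back on its black mat, without disturbing the jar and the tape roll.

Things in the scene. Friction and masses are not known exactly. Their poses are not given: they have to be found in the camera images.
- tray: Low grey tray fixed on the bench, long along its own y. Origin under its centre, on the bench. Inside 68 mm (x) by 236 mm (y), floor 3 mm up, rim only 8 mm high. Room for four cuffs in a row along y, about 56 mm apart, their x along the tray's y. The open gate bar, 32 mm high, ends 35 mm short of the tray's middle line or more. The gate unit stands in front of it, hex axis at -135 mm along the tray's x.
- hex_a (a point): Centre of the top face of the steel hex of the blue gate unit: 26 mm across flats, standing 26 mm above its plate (plate top is 8 mm above the bench, so hex top is 34 mm). Frame z up; jaw faces fit when the wrench's x axis points along this frame's x turned by 30 degrees plus any multiple of 60. One of the two units is there at a time, 7 kg, in front of the tray, square to it.
- hex_b (a point): Centre of the top face of the steel hex of the yellow gate unit: 30 mm across flats, standing 26 mm above its plate (plate top is 8 mm above the bench, so hex top is 34 mm). Frame z up; jaw faces fit when the wrench's x axis points along this frame's x turned by 30 degrees plus any multiple of 60. One of the two units is there at a time, 7 kg, in front of the tray, square to it.
- spindle_a (a joint): Angle of the 26 mm hex (blue gate): about 0 at the start with the gate open, grows as the hex turns ANTICLOCKWISE seen from above and drives the blue gate bar away from the robot over the tray; shut from 1.0 on, dead stop at 1.15 rad. Turns stiffly, 0.05 N m, and stays where left. None if this unit is absent.
- spindle_b (a joint): Angle of the 30 mm hex (yellow gate): about 0 at the start with the gate open, grows as the hex turns CLOCKWISE seen from above and drives the yellow gate bar away from the robot over the tray; shut from 1.0 on, dead stop at 1.15 rad. Turns stiffly, 0.05 N m, and stays where left. None if this unit is absent.
- mat: Black rubber mat, 290 mm (x) by 110 mm (y), 3 mm thick, fixed on the bench: the wrench's place. Origin under its centre, z on the bench.
- wrench: Adjustable wrench, 225 mm long, 0.35 kg, lying flat, 14 mm thick, worm side up. Origin on its underside in the middle of the mouth; x points out of the jaws, handle along -x: 24 mm wide, from 60 to 210 mm behind the origin, red sleeve. The throat's bottom is 20 mm behind the origin, the jaw tips 15 mm ahead; head 70 mm wide. It lies well on the unit's plate, with the hex near the origin.
- wrench_grip (a point): Point on the top face of the wrench handle, 85 mm behind the origin on the centre line, near the balance point: a good place to grip across the 24 mm width.
- worm_top (a point): Top of the wrench's brass-ribbed worm, a roller of 17 mm diameter and 22 mm length with its axis along the wrench's y, standing 4.5 mm above the head's top face, 42 mm behind the origin. A fingertip pressed firmly on it (8 to 20 N, lighter it slips) and dragged along the wrench's x rolls it: towards the jaws closes, towards the handle opens, 0.19 mm of jaw travel per mm of drag.
- fixed_jaw (a point): Middle of the fixed jaw's face, half way up its thickness, 15 mm to the -y side of the wrench's centre line. Axes as the wrench; the face looks along +y.
- moving_jaw (a point): Middle of the moving jaw's face, half way up its thickness. Axes as the wrench; the face looks along -y.
- jaw (a joint): Width of the wrench's mouth in m: 0.020 to 0.024 at the start, too narrow for either hex, so it must first be rolled open some 6 to 10 mm wider than the hex; at most 0.042. Moved only by the worm, which holds it by friction. When rolled tight on a hex it clings: roll it back a little before lifting the wrench off.
- cuff_a: White cast cuff, an open U, 40 mm (x) by 35 mm (y), 18 mm high, low and light (30 g); origin at the centre of its underside, z up. May be absent. Grip it across its y width.
- cuff_b: White cast cuff, an open U, 46 mm (x) by 36 mm (y), 15 mm high, low and light (30 g); origin at the centre of its underside, z up. May be absent. Grip it across its y width.
- cuff_c: White cast cuff, an open U, 40 mm (x) by 35 mm (y), 18 mm high, low and light (30 g); origin at the centre of its underside, z up. May be absent. Grip it across its y width.
- cuff_d: White cast cuff, an open U, 46 mm (x) by 36 mm (y), 15 mm high, low and light (30 g); origin at the centre of its underside, z up. May be absent. Grip it across its y width.
- slip_jar: Jar of slip with a blue lid, 65 mm wide, 92 mm high, behind the tray; origin under its centre. Leave it alone.
- tape_roll: Roll of masking tape, 68 mm wide, 24 mm high, lying near the bench's front edge; origin under its centre. Leave it alone.

How it is judged (in metres and radians):
On the way, in this order (a step that is already met when the one before it is completed fails the run):
1. every cuff that is there stands in the tray (x of cuff_a in the frame of tray between -0.026 and 0.026 m and y of cuff_a in the frame of tray between -0.108 and 0.108 m and z of each of cuff_a, cuff_b, cuff_c, cuff_d in the frame of tray below 0.008 m and angle between each of cuff_a, cuff_b, cuff_c, cuff_d's own z axis and vertical below 0.2 rad and x of cuff_b in the frame of tray between -0.026 and 0.026 m and y of cuff_b in the frame of tray between -0.108 and 0.108 m and x of cuff_c in the frame of tray between -0.026 and 0.026 m and y of cuff_c in the frame of tray between -0.108 and 0.108 m and x of cuff_d in the frame of tray between -0.026 and 0.026 m and y of cuff_d in the frame of tray between -0.108 and 0.108 m), for 0.2 s.
2. the wrench lies round the hex and its jaws are closed snugly on the flats (within 1 mm) (x of hex_a in the frame of fixed_jaw between -0.013 and 0.013 m and z of hex_a in the frame of fixed_jaw between 0.01 and 0.025 m and y of hex_a in the frame of fixed_jaw below 0.017 m and y of hex_a in the frame of moving_jaw above -0.017 m and x of hex_b in the frame of fixed_jaw between -0.013 and 0.013 m and z of hex_b in the frame of fixed_jaw between 0.01 and 0.025 m and y of hex_b in the frame of fixed_jaw below 0.019 m and y of hex_b in the frame of moving_jaw above -0.019 m and y of hex_a in the frame of fixed_jaw below 0.014 m and y of hex_a in the frame of moving_jaw above -0.014 m and y of hex_b in the frame of fixed_jaw below 0.016 m and y of hex_b in the frame of moving_jaw above -0.016 m), for 0.3 s.
3. the gate is fully shut, the wrench still round the hex (x of hex_a in the frame of fixed_jaw between -0.013 and 0.013 m and z of hex_a in the frame of fixed_jaw between 0.01 and 0.025 m and y of hex_a in the frame of fixed_jaw below 0.017 m and y of hex_a in the frame of moving_jaw above -0.017 m and x of hex_b in the frame of fixed_jaw between -0.013 and 0.013 m and z of hex_b in the frame of fixed_jaw between 0.01 and 0.025 m and y of hex_b in the frame of fixed_jaw below 0.019 m and y of hex_b in the frame of moving_jaw above -0.019 m and value of joint each of spindle_a, spindle_b above 1 rad), for 0.2 s.
At the end, for the whole second after the job is handed in: Every cuff that is there stands upright inside the tray's rim; the hex is turned to 1.0 rad or more (gate shut); the wrench lies flat and still on the mat, its grip point within 90 mm lengthwise and 45 mm crosswise of the mat's centre and its length within 20 degrees of the mat's, either way round (all of step 1 and value of joint each of spindle_a, spindle_b above 1 rad and x of wrench_grip in the frame of mat between -0.09 and 0.09 m and y of wrench_grip in the frame of mat between -0.045 and 0.045 m and z of wrench_grip in the frame of mat below 0.022 m and angle between wrench's own z axis and vertical below 0.1 rad and linear speed of wrench below 0.02 m/s and angle between the x axis of wrench and the x axis of mat, either way round below 0.35 rad); the robot touches nothing.
It fails at once if the slip jar is pushed more than 20 mm (distance of slip_jar from where it was at the start of the episode above 0.02 m).
It fails at once if the tape roll is pushed more than 20 mm (distance of tape_roll from where it was at the start of the episode above 0.02 m).
Of gate_unit_a, gate_unit_b only 1 to 1 are there at a start; the rules pass over those that are not, and their reading is None.
Of cuff_a, cuff_b, cuff_c, cuff_d only 2 to 4 are there at a start; the rules pass over those that are not, and their reading is None.
At some moment in a run one of cuff_a, cuff_b, cuff_c, cuff_d may be knocked a few centimetres aside while the robot is not near it.
Once in a run the grip may slacken for a moment while it holds something.
It also fails if it takes over 210 s, if anything falls off the work surface, if the arm or the gripper's body presses on something with over 40 N, if the wrist force passes 120 N, or if a joint passes its speed limit or range.

ROBOT

A 6-joint arm with a two-finger parallel gripper is mounted at the origin on a cart in front of the work surface, level with it; the furniture and walls round the work are solid. World frame = base frame: x ahead of the robot, y to its left, z up, the work surface at z = 0. Lengths are in mm, angles in rad, forces in N, time in s.
With the tool pointing down it reaches from about 400 to 825 mm from the base axis. Payload 7 kg.
Tool frame: the origin (TCP) lies midway between the tips of the shut fingers; the grasp point (between the pads) lies 19 mm behind it; z points along the fingers, x is the direction in which the jaws open and shut, and the axes are right-handed (so a half turn about z gives the same grasp; the last joint's range is limited). The gripper opens to 85 mm and grips with 20 to 120 N. Pads are 22 mm wide; open, the fingers measure 114 mm over their backs; the gripper's body (76 mm by 85 mm) begins 54 mm behind the grasp point. The pads swing forward as they close: fully open they stand 13 mm farther back than shut.
Start: joints at [1.448, 0.359, 0.012, 0, -1.224, -0.288], TCP at [269.562, 618.814, 231.302] pointing down, gripper open.
Joint ranges: [-3.07, 3.07], [-1.43, 2.12], [-1.02, 1.25], [-3.03, 1.67], [-3.05, -0], [-3.03, 3.03]. Speed limits (rad/s): [2.39, 2.39, 3.01, 3.14, 3.14, 3.14].

INTERFACE

Orientations are given as a unit quaternion [x, y, z, w].
In Python, from cell import manip gives the robot as it stands.
- The arm moves only by the shell command python3 -m crank 'ROWS' [FORCE]. ROWS is JSON, a list of rows, each an object with "slide": the shift along the world's x, y, z in cm, a list of three; "rot": the turn, a rotation vector about the world's x, y, z in rad, a list of three; "jaw": the closure, from 0 (fully open) to 1 (shut). A call has 1 to 10 rows; each row is the pose to reach, as a shift and turn from the pose commanded when the call began; what a row does not reach only later rows make up. A row lasts 1/12 s, in which the tool goes at most 41.7 mm and 7.16 degrees, less where a joint would pass 70% of its speed; a pose out of reach is approached as far as the arm can. A call with a gripper value outside its range is refused whole. The fingers move at their own pace and stop on an object; FORCE is the grip in N (left out, the last holds). Time passes only in rows, so rows that repeat a pose let the fingers close. It gives the time, the measured TCP pose, the force and the opening at its end, in the units of the state.
- manip.get_obs(): the state, without advancing time (a new reading comes with each control period).
- manip.get_image(name): name is "scene" or "top"; returns a dict with "pixels" (400x640x3 uint8, red, green, blue), "fx", "fy", "cx", "cy" (pixels), "D" ([k1, k2, p1, p2, k3] as OpenCV has them; the pictures are not rectified), "origin" and "orientation" of the camera in the world. Camera axes: x right, y up, looking along -z (the intrinsics and any distortion apply to the point x, -y, -z); pixel columns grow to the right and rows downward; lengths in mm; the calibration is good to about 2 mm. A picture is of the moment at which its call begins. There is no depth.
- manip.sign_off(): hands the job in, once; it reports no verdict.
The state is a dict: "clock": time; "q": joint angles; "qd": joint speeds; "effort": joint torques, N m; "tcp_pos": TCP position; "eef_rot": TCP orientation; "force": force on the tool from outside, world axes, zero at the start; "moment": the same for the moment, N m; "finger_gap": finger opening in mm.
Only numpy, scipy, OpenCV 4.12 (cv2) and the standard library are available. Lean on these libraries where they do the work, as an engineer would, in place of code of your own. Each camera call takes 0.05 s, during which the arm holds its last target. There are 200 camera calls.

## Working session

There is one attempt and no reset: what is moved stays moved. The work goes in short steps, Python scripts to look and compute and a shell command to move; the robot and the scene stay as the last step left them, time stands still between calls to the robot, and variables do not carry over. Pictures are saved under pics/ and viewed, on a budget of 14 in all, crops included, one or two more only if the job needs it, and the job is handed in when it is done.

```bash
ls; mkdir -p pics; cat > h.py <<'E'
import numpy as np, cv2
from cell import manip
from scipy.spatial.transform import Rotation as R
def snap(name,fn=None):
    d=manip.get_image(name)
    if fn: cv2.imwrite('pics/'+fn,d['pixels'][:,:,::-1])
    return d
def cam(d):
    K=np.array([[d['fx'],0,d['cx']],[0,d['fy'],d['cy']],[0,0,1.]])
    return K,np.array(d['D'],float),np.array(d['origin'],float),R.from_quat(d['orientation']).as_matrix()
def cast(d,px,z):
    K,D,o,M=cam(d)
    u=cv2.undistortPoints(np.array(px,float).reshape(-1,1,2),K,D).reshape(-1,2)
    r=np.c_[u[:,0],-u[:,1],-np.ones(len(u))]@M.T
    return o+r*((z-o[2])/r[:,2])[:,None]
def proj(d,P):
    K,D,o,M=cam(d)
    c=(np.atleast_2d(P)-o)@M*np.array([1,-1,-1])
    return cv2.projectPoints(c,np.zeros(3),np.zeros(3),K,D)[0].reshape(-1,2)
E
python3 - <<'E'
from h import *
for n in('scene','top'):
    d=snap(n,n+'0.png');print(n,d['origin'],d['orientation'],d['fx'],d['D'])
print(manip.get_obs())
E
```

```text
pics
scene [ 269.39501793 -381.36555414  607.60290291] [ 0.4077333  -0.09458923 -0.20819097  0.88400394] 386.95611170042804 [-0.03546533  0.          0.          0.          0.        ]
top [ 428.96342753  204.0529493  1157.34662917] [ 0.03951219 -0.04808112 -0.70022368  0.71120587] 394.54776821100586 [-0.03057606  0.          0.          0.          0.        ]
{'clock': 0.1, 'q': array([ 1.44813535e+00,  3.59319298e-01,  1.11456853e-02, -2.80617480e-04,
       -1.22408127e+00, -2.88106661e-01]), 'qd': array([ 0.00032392, -0.00256389,  0.00364742,  0.00208645,  0.00097783,
        0.00025856]), 'effort': array([-1.36885275e-03, -5.84765625e+01,  2.94110781e+01,  6.95455447e+00,
       -3.14541219e-03,  9.87193772e-06]), 'tcp_pos': array([269.3951525 , 618.45004303, 230.45769626]), 'eef_rot': array([-5.47995825e-01,  8.36480739e-01, -4.71264467e-04, -5.71977085e-04]), 'force': array([-1.13491554, -0.42127741, -0.43480756]), 'moment': array([-0.00550972, -0.04808445, -0.00201631]), 'finger_gap': 85.25949582409638}
```

View pics/top0.png

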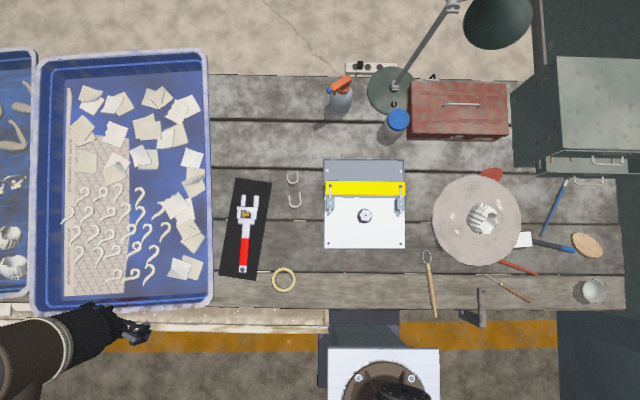

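View pics/scene0.png

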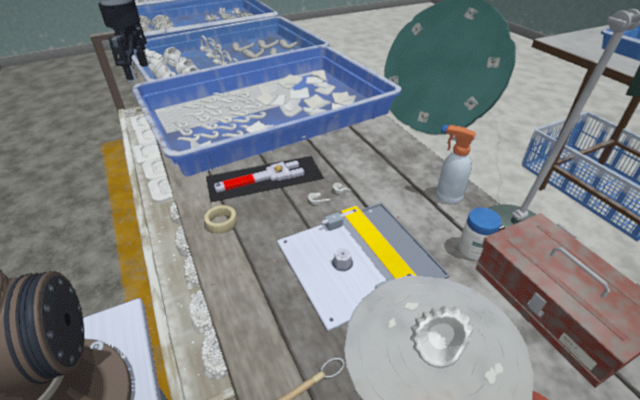

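The top view shows a yellow gate unit (hex about (365,215)) and the tray behind the bar. Two cuffs lie at (293,178) and (295,200). The wrench is on its mat with jaws up at (247,200) and the red handle at (243,255). The tape is at (284,280) and the jar at (397,120).

```bash
python3 - <<'E'
from h import *
d=snap('top');p=d['pixels'].astype(int)
im=d['pixels'][140:305,212:422,::-1]
cv2.imwrite('pics/crop1.png',cv2.resize(im,None,fx=3.6,fy=3.6,interpolation=cv2.INTER_CUBIC))
hsv=cv2.cvtColor(d['pixels'],cv2.COLOR_RGB2HSV)
def rep(n,m,box,z,minA=15):
    M=np.zeros(m.shape,np.uint8);x0,y0,x1,y1=box;M[y0:y1,x0:x1]=m[y0:y1,x0:x1]
    for c in cv2.findContours(M,0,cv2.CHAIN_APPROX_NONE)[0]:
        if cv2.contourArea(c)<minA: continue
        q=cast(d,c.reshape(-1,2),z)[:,:2].astype(np.float32)
        r=cv2.minAreaRect(q);print(n,cv2.boundingRect(c),np.round(r[0],1),np.round(r[1],1),round(r[2],1), 'box',np.round(cv2.boxPoints(r)).tolist())
H,S,V=[hsv[:,:,i].astype(int) for i in range(3)]
rep('mat',(V<45),(212,165,280,290),3,200)
rep('red',((H<8)|(H>172))&(S>150)&(V>80),(212,165,280,290),16)
rep('yellow',(H>20)&(H<35)&(S>150),(310,140,420,260),40,100)
rep('cuff',(V>165)&(S<50),(280,160,312,215),16,5)
rep('plate',(V>185)&(S<40),(315,180,415,260),8,100)
rep('tray',(V>90)&(S<60),(318,150,412,182),8,100)
rep('head',(V>165)&(S<50),(225,175,270,240),14,15)
rep('brass',(H>10)&(H<28)&(S>80)&(V>80),(235,195,260,230),18,5)
rep('hex',(V<150)&(S<60),(350,200,380,230),34,15)
rep('jar',(H>98)&(H<125)&(S>130),(380,100,415,140),92)
rep('tape',(H>18)&(H<35)&(S>45)&(V>150),(265,260,302,300),24)
E
```

```text
red (239, 238, 11, 28) [418.6 402.6] [25.3 75.8] 87.2 box [[380.0, 392.0], [456.0, 388.0], [457.0, 413.0], [381.0, 417.0]]
yellow (325, 181, 81, 14) [606.2  58. ] [ 37.7 229.9] 1.0 box [[585.0, 173.0], [589.0, -57.0], [627.0, -57.0], [623.0, 173.0]]
cuff (288, 192, 14, 16) [570.4 259.7] [41.  36.4] 10.8 box [[547.0, 274.0], [554.0, 238.0], [594.0, 246.0], [587.0, 281.0]]
cuff (287, 171, 12, 13) [635.7 267. ] [30.8 34.9] 18.0 box [[616.0, 279.0], [626.0, 246.0], [656.0, 255.0], [645.0, 288.0]]
cuff (302, 160, 10, 7) [680.2 227.7] [18.1 26.5] 1.0 box [[671.0, 241.0], [671.0, 214.0], [689.0, 215.0], [689.0, 241.0]]
plate (324, 187, 81, 62) [521.9  56.2] [178.8 234.8] 0.2 box [[432.0, 173.0], [433.0, -61.0], [612.0, -61.0], [611.0, 174.0]]
tray (318, 150, 94, 32) [677.9  54.1] [ 94.3 279.2] 1.0 box [[628.0, 193.0], [633.0, -86.0], [727.0, -85.0], [723.0, 195.0]]
head (237, 195, 22, 43) [521.3 396.6] [122.2  60.9] 0.9 box [[460.0, 426.0], [461.0, 365.0], [583.0, 367.0], [582.0, 428.0]]
brass (241, 211, 9, 6) [527.8 402.7] [14.5 23.1] 0.9 box [[520.0, 414.0], [521.0, 391.0], [535.0, 391.0], [535.0, 414.0]]
hex (357, 210, 11, 13) [520.9  69. ] [39.5 19.3] 26.8 box [[499.0, 69.0], [508.0, 51.0], [543.0, 69.0], [534.0, 87.0]]
jar (387, 109, 23, 22) [792.9 -28.3] [57.8 64.1] 45.9 box [[750.0, -27.0], [796.0, -71.0], [836.0, -30.0], [790.0, 15.0]]
tape (272, 267, 24, 25) [343.4 286.4] [66.9 65. ] 1.2 box [[309.0, 318.0], [311.0, 253.0], [378.0, 255.0], [376.0, 320.0]]
```

View pics/crop1.png

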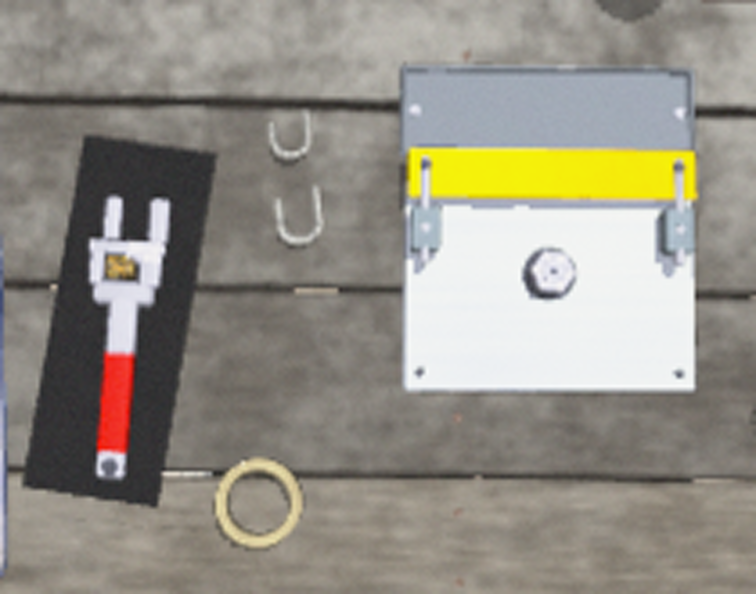

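```bash
python3 - <<'E'
from h import *
d=snap('top')
C=lambda pts,z:np.round(cast(d,np.array(pts)/3.6+[212-.36,140-.36],z)[:,:2],1)
print('mat',C([[85,135],[216,155],[158,506],[25,487]],3),C([[85,135],[216,155],[158,506],[25,487]],3).mean(0))
print('cuff far,near',C([[290,134]],18),C([[299,217]],15))
print('wrench end,mid handle,neck,brass',C([[110,467],[115,405],[121,325]],14),C([[121,266]],18.5))
print('jaw tips: left in,out; right in, out',C([[123,198],[106,198],[150,201],[168,201]],14))
print('hex',C([[552,271]],34),'tray far corners',C([[403,67],[694,70]],8))
o=manip.get_obs();print(R.from_quat(o['eef_rot']).as_matrix()[:,0])
import cv2
f=d['pixels'][195:235,345:385,::-1];g=d['pixels'][160:215,278:318,::-1];w=d['pixels'][188:243,228:268,::-1]
cv2.imwrite('pics/c2.png',np.hstack([cv2.resize(k,(260,360) if k.shape[0]==55 else (260,360),interpolation=cv2.INTER_CUBIC) for k in (cv2.copyMakeBorder(f,7,8,0,0,0),g,w)]))
E
```

```text
mat [[636.7 438.4]
 [621.8 330. ]
 [337.2 368.2]
 [350.4 475. ]] [486.525 402.9  ]
cuff far,near [[637.6 268.8]] [[570.1 260.1]]
wrench end,mid handle,neck,brass [[367.9 405.7]
 [416.8 403.5]
 [480.5 401. ]] [[527.6 402. ]]
jaw tips: left in,out; right in, out [[583.4 403.2]
 [583.2 417. ]
 [581.3 381.2]
 [581.5 366.6]]
hex [[527.8  57.3]] tray far corners [[697.3 177.3]
 [699.2 -64.3]]
[-0.39942095 -0.91676708  0.00101498]
```

View pics/c2.png

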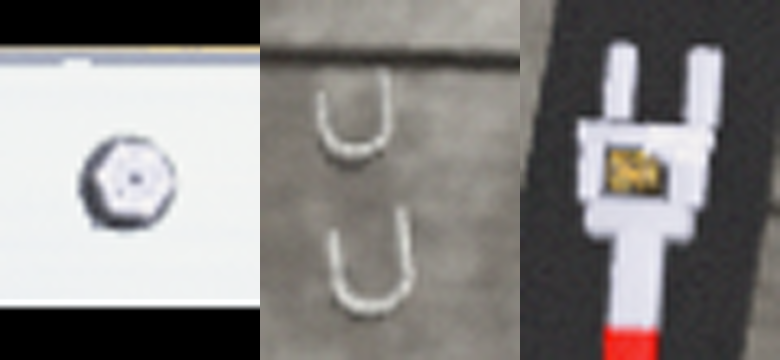

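```bash
python3 -m crank '[{"slide":[15,-18,-3],"rot":[0,0,0.31],"jaw":0.2},{"slide":[15,-18,-3],"rot":[0,0,0.31],"jaw":0.2},{"slide":[15,-18,-3],"rot":[0,0,0.31],"jaw":0.2},{"slide":[15,-18,-3],"rot":[0,0,0.31],"jaw":0.2},{"slide":[15,-18,-3],"rot":[0,0,0.31],"jaw":0.2},{"slide":[15,-18,-3],"rot":[0,0,0.31],"jaw":0.2},{"slide":[15,-18,-3],"rot":[0,0,0.31],"jaw":0.2}]' 40
python3 -m crank '[{"slide":[15,-17.8,-10],"rot":[0,0,0.31],"jaw":0.2},{"slide":[15,-17.8,-10],"rot":[0,0,0.31],"jaw":0.2},{"slide":[15,-17.8,-10],"rot":[0,0,0.31],"jaw":0.2},{"slide":[15,-17.8,-10],"rot":[0,0,0.31],"jaw":0.2},{"slide":[15,-17.8,-10],"rot":[0,0,0.31],"jaw":0.2},{"slide":[15,-17.8,-10],"rot":[0,0,0.31],"jaw":0.2},{"slide":[15,-17.8,-10],"rot":[0,0,0.31],"jaw":0.2},{"slide":[15,-17.8,-10],"rot":[0,0,0.31],"jaw":0.2}]'
python3 - <<'E'
from h import *
o=manip.get_obs();print(o['q'])
d=snap('scene')
cv2.imwrite('pics/s1.png',cv2.resize(d['pixels'][130:260,240:440,::-1],None,fx=3.5,fy=3.5,interpolation=cv2.INTER_CUBIC))
E
```

```text
clock: 0.78
tcp_pos: [421.6, 434.5, 200.5]
eef_rot: [-0.669, 0.743, -0.0, -0.001]
force: [-0.2, 0.1, -0.2]
finger_gap: 68.2
clock: 1.45
tcp_pos: [570.0, 258.2, 99.4]
eef_rot: [0.776, -0.631, -0.0, 0.002]
force: [-0.2, -0.4, 0.4]
finger_gap: 68.2
[ 7.36776951e-01  3.90867548e-01 -2.63920897e-01 -1.35212602e-04
 -9.19352806e-01  1.03953657e+00]
```

View pics/s1.png

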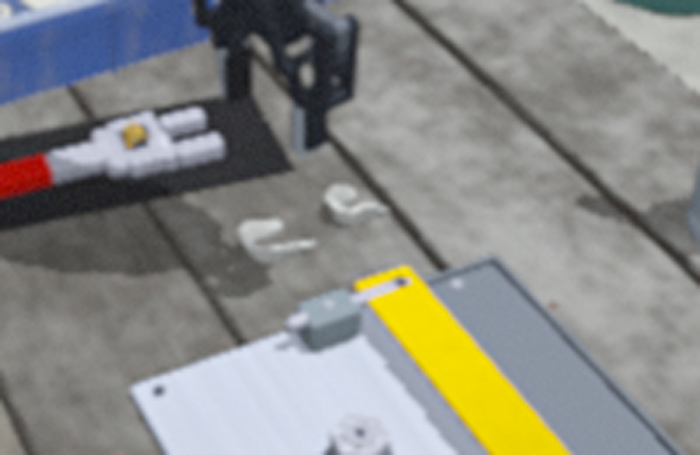

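```bash
python3 -m crank '[{"slide":[-0.3,0.1,-4],"rot":[0,0,0],"jaw":0.25},{"slide":[-0.3,0.1,-7],"rot":[0,0,0],"jaw":0.25},{"slide":[-0.3,0.1,-9],"rot":[0,0,0],"jaw":0.25},{"slide":[-0.3,0.1,-9.2],"rot":[0,0,0],"jaw":0.25},{"slide":[-0.3,0.1,-9.2],"rot":[0,0,0],"jaw":0.4},{"slide":[-0.3,0.1,-9.2],"rot":[0,0,0],"jaw":0.6},{"slide":[-0.3,0.1,-9.2],"rot":[0,0,0],"jaw":0.8},{"slide":[-0.3,0.1,-9.2],"rot":[0,0,0],"jaw":0.8},{"slide":[-0.3,0.1,-9.2],"rot":[0,0,0],"jaw":0.8},{"slide":[-0.3,0.1,-9.2],"rot":[0,0,0],"jaw":0.8}]' 30
python3 -m crank '[{"slide":[0,0,2],"rot":[0,0,0],"jaw":0.8},{"slide":[0,0,5],"rot":[0,0,0],"jaw":0.8},{"slide":[0,0,5],"rot":[0,0,0],"jaw":0.8}]'
```

```text
clock: 2.33
tcp_pos: [567.6, 263.3, 11.6]
eef_rot: [0.777, -0.629, 0.0, -0.002]
force: [-2.4, 2.9, 6.5]
finger_gap: 32.2
clock: 2.58
tcp_pos: [569.5, 263.7, 65.5]
eef_rot: [0.777, -0.629, 0.001, -0.004]
force: [0.9, 1.8, 1.3]
finger_gap: 31.6
```

```bash
python3 - <<'E'
from h import *
o=manip.get_obs();print(o['tcp_pos'],o['finger_gap'],o['force'])
d=snap('scene');e=snap('top')
a=cv2.resize(d['pixels'][130:240,270:400,::-1],None,fx=3.6,fy=3.6,interpolation=cv2.INTER_CUBIC)
b=cv2.resize(e['pixels'][140:250,270:350,::-1],None,fx=3.6,fy=3.6,interpolation=cv2.INTER_CUBIC)
cv2.imwrite('pics/s2.png',np.hstack([a,b]))
E
```

```text
[569.53609846 263.74115735  65.53480543] 31.567545673751468 [0.94155219 1.83069269 1.25064733]
```

View pics/s2.png

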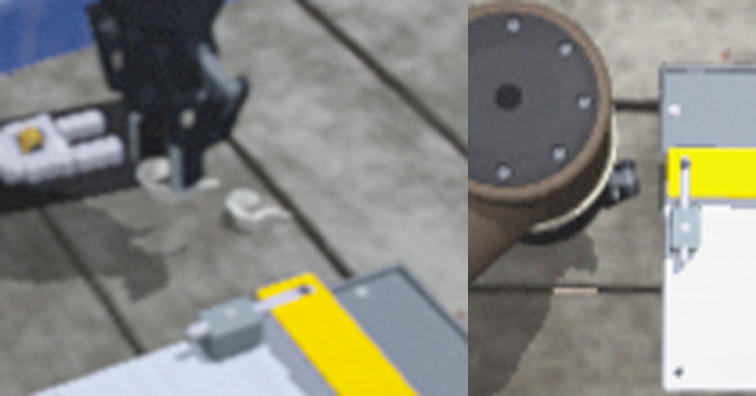

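```bash
python3 -m crank '[{"slide":[2,-3,2],"rot":[0,0,-0.12],"jaw":0.8},{"slide":[5,-9,2],"rot":[0,0,-0.24],"jaw":0.8},{"slide":[5,-9,2],"rot":[0,0,-0.36],"jaw":0.8},{"slide":[5,-9,2],"rot":[0,0,-0.48],"jaw":0.8},{"slide":[5,-9,2],"rot":[0,0,-0.6],"jaw":0.8},{"slide":[5,-9,2],"rot":[0,0,-0.72],"jaw":0.8},{"slide":[5,-9,2],"rot":[0,0,-0.84],"jaw":0.8},{"slide":[5,-9,2],"rot":[0,0,-0.88],"jaw":0.8},{"slide":[5,-9,2],"rot":[0,0,-0.88],"jaw":0.8}]'
python3 -m crank '[{"slide":[2,-3,0],"rot":[0,0,-0.12],"jaw":0.8},{"slide":[5,-8.7,0],"rot":[0,0,-0.24],"jaw":0.8},{"slide":[5,-8.7,0],"rot":[0,0,-0.36],"jaw":0.8},{"slide":[5,-8.7,0],"rot":[0,0,-0.48],"jaw":0.8},{"slide":[5,-8.7,0],"rot":[0,0,-0.6],"jaw":0.8},{"slide":[5,-8.7,0],"rot":[0,0,-0.72],"jaw":0.8},{"slide":[5,-8.7,0],"rot":[0,0,-0.84],"jaw":0.8},{"slide":[5,-8.7,0],"rot":[0,0,-0.89],"jaw":0.8},{"slide":[5,-8.7,0],"rot":[0,0,-0.89],"jaw":0.8},{"slide":[5,-8.7,0],"rot":[0,0,-0.89],"jaw":0.8}]'
```

```text
clock: 3.43
tcp_pos: [616.1, 171.4, 78.7]
eef_rot: [-0.434, 0.901, 0.0, -0.0]
force: [-1.2, -0.5, -1.0]
finger_gap: 31.6
clock: 4.27
tcp_pos: [666.3, 84.7, 79.0]
eef_rot: [-0.007, 1.0, -0.0, -0.0]
force: [0.3, 0.0, -0.2]
finger_gap: 31.6
```

```bash
python3 -m crank '[{"slide":[0.5,0,-2.5],"rot":[0,0,0],"jaw":0.8},{"slide":[0.5,0,-4.5],"rot":[0,0,0],"jaw":0.8},{"slide":[0.5,0,-5.5],"rot":[0,0,0],"jaw":0.8},{"slide":[0.5,0,-6.2],"rot":[0,0,0],"jaw":0.8},{"slide":[0.5,0,-6.2],"rot":[0,0,0],"jaw":0.8},{"slide":[0.5,0,-6.2],"rot":[0,0,0],"jaw":0.8}]'
```

```text
clock: 4.77
tcp_pos: [671.8, 84.9, 17.6]
eef_rot: [-0.006, 1.0, -0.0, 0.0]
force: [0.2, 0.1, -0.4]
finger_gap: 31.3
```

```bash
python3 -m crank '[{"slide":[0,0,-0.2],"rot":[0,0,0],"jaw":0.8},{"slide":[0,0,-0.3],"rot":[0,0,0],"jaw":0.8},{"slide":[0,0,-0.3],"rot":[0,0,0],"jaw":0.8}]'
python3 -m crank '[{"slide":[0,0,0],"rot":[0,0,0],"jaw":0.5},{"slide":[0,0,0],"rot":[0,0,0],"jaw":0.5},{"slide":[0,0,0],"rot":[0,0,0],"jaw":0.5},{"slide":[0,0,2],"rot":[0,0,0],"jaw":0.5},{"slide":[0,0,6],"rot":[0,0,0],"jaw":0.5},{"slide":[0,0,10],"rot":[0,0,0],"jaw":0.5},{"slide":[0,0,10],"rot":[0,0,0],"jaw":0.5}]'
```

```text
clock: 5.02
tcp_pos: [671.8, 85.0, 14.9]
eef_rot: [-0.005, 1.0, 0.0, 0.0]
force: [0.8, 0.3, 0.0]
finger_gap: 32.0
clock: 5.6
tcp_pos: [676.3, 85.8, 123.5]
eef_rot: [-0.006, 1.0, 0.001, 0.006]
force: [1.9, 0.7, 1.4]
finger_gap: 42.6
```

```bash
python3 -m crank '[{"slide":[-1,3,0],"rot":[0,0,0.12],"jaw":0.4},{"slide":[-2,6,0],"rot":[0,0,0.24],"jaw":0.3},{"slide":[-2,9,0],"rot":[0,0,0.36],"jaw":0.2},{"slide":[-2,9,0],"rot":[0,0,0.48],"jaw":0.2},{"slide":[-2,9,0],"rot":[0,0,0.6],"jaw":0.2},{"slide":[-2,9,0],"rot":[0,0,0.72],"jaw":0.2},{"slide":[-2,9,0],"rot":[0,0,0.84],"jaw":0.2},{"slide":[-2,9,0],"rot":[0,0,0.88],"jaw":0.2}]'
python3 -m crank '[{"slide":[-1,3,0],"rot":[0,0,0.12],"jaw":0.2},{"slide":[-2,6,0],"rot":[0,0,0.24],"jaw":0.2},{"slide":[-2,9,0],"rot":[0,0,0.36],"jaw":0.2},{"slide":[-2,9,0],"rot":[0,0,0.48],"jaw":0.2},{"slide":[-2,9,0],"rot":[0,0,0.6],"jaw":0.2},{"slide":[-2,9,0],"rot":[0,0,0.72],"jaw":0.2},{"slide":[-2,9,0],"rot":[0,0,0.84],"jaw":0.2},{"slide":[-2,9,0],"rot":[0,0,0.89],"jaw":0.2},{"slide":[-2,9,0],"rot":[0,0,0.89],"jaw":0.2}]'
python3 - <<'E'
from h import *
d=snap('scene');hsv=cv2.cvtColor(d['pixels'],cv2.COLOR_RGB2HSV)
m=((hsv[:,:,2]>165)&(hsv[:,:,1]<50)).astype(np.uint8);m[:175]=0;m[205:]=0;m[:,:305]=0;m[:,380:]=0
for c in cv2.findContours(m,0,1)[0]:
    r=cv2.boundingRect(c);print(r,cast(d,[[r[0]+r[2]/2,r[1]+r[3]/2]],9))
print(proj(d,[[637,268,9]]))
a=cv2.resize(d['pixels'][150:300,300:480,::-1],None,fx=3.5,fy=3.5,interpolation=cv2.INTER_CUBIC)
cv2.imwrite('pics/s3.png',a)
E
```

```text
clock: 6.27
tcp_pos: [651.6, 175.0, 114.3]
eef_rot: [-0.434, 0.901, 0.0, 0.0]
force: [0.4, 0.4, -0.9]
finger_gap: 67.9
clock: 7.02
tcp_pos: [631.6, 264.9, 114.3]
eef_rot: [0.778, -0.628, 0.0, -0.0]
force: [0.4, -0.3, 0.6]
finger_gap: 68.2
(365, 194, 1, 1) [[678.4786765  219.13301072   9.        ]]
(360, 187, 20, 17) [[686.23440438 211.02835473   9.        ]]
(333, 183, 16, 9) [[638.33362579 269.52455945   9.        ]]
(369, 178, 7, 5) [[723.02063081 258.76706097   9.        ]]
(358, 175, 13, 4) [[712.48010476 280.4073916    9.        ]]
[[340.81784177 187.99666689]]
```

View pics/s3.png

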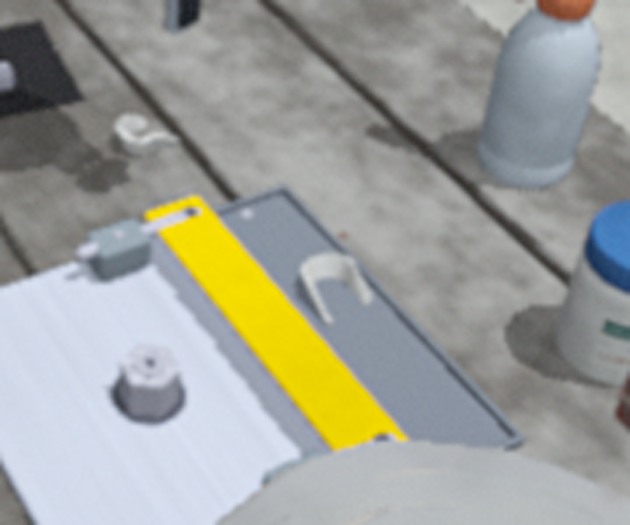

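Cuff 1 stands in the tray at crop (335,290); the second cuff at crop (140,133) has not moved.

```bash
python3 -m crank '[{"slide":[0.2,0.3,-4],"rot":[0,0,0],"jaw":0.25},{"slide":[0.2,0.3,-8],"rot":[0,0,0],"jaw":0.25},{"slide":[0.2,0.3,-10],"rot":[0,0,0],"jaw":0.25},{"slide":[0.2,0.3,-10.6],"rot":[0,0,0],"jaw":0.25},{"slide":[0.2,0.3,-10.6],"rot":[0,0,0],"jaw":0.4},{"slide":[0.2,0.3,-10.6],"rot":[0,0,0],"jaw":0.6},{"slide":[0.2,0.3,-10.6],"rot":[0,0,0],"jaw":0.8},{"slide":[0.2,0.3,-10.6],"rot":[0,0,0],"jaw":0.8},{"slide":[0.2,0.3,-10.6],"rot":[0,0,0],"jaw":0.8},{"slide":[0.2,0.3,-10.6],"rot":[0,0,0],"jaw":0.8}]' 30
python3 -m crank '[{"slide":[0,0,2],"rot":[0,0,0],"jaw":0.8},{"slide":[0,0,5],"rot":[0,0,0],"jaw":0.8},{"slide":[0,0,7],"rot":[0,0,0],"jaw":0.8},{"slide":[0,0,7],"rot":[0,0,0],"jaw":0.8}]'
python3 -m crank '[{"slide":[0,-3,0],"rot":[0,0,-0.12],"jaw":0.8},{"slide":[2,-9,0],"rot":[0,0,-0.24],"jaw":0.8},{"slide":[2,-12,0],"rot":[0,0,-0.36],"jaw":0.8},{"slide":[2,-12,0],"rot":[0,0,-0.48],"jaw":0.8},{"slide":[2,-12,0],"rot":[0,0,-0.6],"jaw":0.8},{"slide":[2,-12,0],"rot":[0,0,-0.72],"jaw":0.8},{"slide":[2,-12,0],"rot":[0,0,-0.84],"jaw":0.8},{"slide":[2,-12,0],"rot":[0,0,-0.88],"jaw":0.8}]'
python3 -m crank '[{"slide":[1,-3,0],"rot":[0,0,-0.12],"jaw":0.8},{"slide":[1.5,-8,0],"rot":[0,0,-0.24],"jaw":0.8},{"slide":[1.5,-12,0],"rot":[0,0,-0.36],"jaw":0.8},{"slide":[1.5,-12,0],"rot":[0,0,-0.48],"jaw":0.8},{"slide":[1.5,-12,0],"rot":[0,0,-0.6],"jaw":0.8},{"slide":[1.5,-12,0],"rot":[0,0,-0.72],"jaw":0.8},{"slide":[1.5,-12,0],"rot":[0,0,-0.84],"jaw":0.8},{"slide":[1.5,-12,0],"rot":[0,0,-0.89],"jaw":0.8},{"slide":[1.5,-12,0],"rot":[0,0,-0.89],"jaw":0.8}]'
```

```text
clock: 7.9
tcp_pos: [634.7, 268.6, 10.5]
eef_rot: [0.777, -0.629, 0.001, -0.002]
force: [-1.0, 0.8, 7.3]
finger_gap: 30.3
clock: 8.23
tcp_pos: [636.2, 269.4, 84.2]
eef_rot: [0.777, -0.629, 0.001, -0.004]
force: [0.7, 0.2, -0.0]
finger_gap: 30.2
clock: 8.9
tcp_pos: [653.5, 147.5, 78.5]
eef_rot: [-0.431, 0.902, 0.0, 0.0]
force: [0.1, -0.1, -0.1]
finger_gap: 30.0
clock: 9.65
tcp_pos: [668.4, 27.7, 78.4]
eef_rot: [-0.004, 1.0, 0.0, 0.0]
force: [-0.2, -0.1, -0.1]
finger_gap: 30.7
```

```bash
python3 -m crank '[{"slide":[0.3,0,-2.5],"rot":[0,0,0],"jaw":0.8},{"slide":[0.3,0,-4.5],"rot":[0,0,0],"jaw":0.8},{"slide":[0.3,0,-5.5],"rot":[0,0,0],"jaw":0.8},{"slide":[0.3,0,-6.3],"rot":[0,0,0],"jaw":0.8},{"slide":[0.3,0,-6.5],"rot":[0,0,0],"jaw":0.8},{"slide":[0.3,0,-6.5],"rot":[0,0,0],"jaw":0.8},{"slide":[0.3,0,-6.5],"rot":[0,0,0],"jaw":0.8}]'
python3 -m crank '[{"slide":[0,0,0],"rot":[0,0,0],"jaw":0.5},{"slide":[0,0,0],"rot":[0,0,0],"jaw":0.5},{"slide":[0,0,0],"rot":[0,0,0],"jaw":0.5},{"slide":[0,0,2],"rot":[0,0,0],"jaw":0.5},{"slide":[0,0,6],"rot":[0,0,0],"jaw":0.5},{"slide":[0,0,10],"rot":[0,0,0],"jaw":0.5},{"slide":[0,0,14],"rot":[0,0,0],"jaw":0.5}]'
python3 -m crank '[{"slide":[-2,3,0],"rot":[0,0,0],"jaw":0.6},{"slide":[-5,6,0],"rot":[0,0,0],"jaw":0.8},{"slide":[-7,9,0],"rot":[0,0,0],"jaw":1},{"slide":[-7,13,0],"rot":[0,0,0],"jaw":1},{"slide":[-7,17,0],"rot":[0,0,0],"jaw":1},{"slide":[-7,21,0],"rot":[0,0,0],"jaw":1},{"slide":[-7,25,0],"rot":[0,0,0],"jaw":1},{"slide":[-7,25,0],"rot":[0,0,0],"jaw":1}]'
python3 - <<'E'
from h import *
print(manip.get_obs()['q'])
d=snap('top')
a=cv2.resize(d['pixels'][150:290,220:410,::-1],None,fx=4,fy=4,interpolation=cv2.INTER_CUBIC)
cv2.imwrite('pics/s4.png',a)
E
```

```text
clock: 10.23
tcp_pos: [672.0, 28.0, 13.9]
eef_rot: [-0.006, 1.0, 0.0, 0.0]
force: [0.4, 0.5, 0.6]
finger_gap: 30.5
clock: 10.82
tcp_pos: [671.2, 27.6, 154.8]
eef_rot: [-0.005, 1.0, -0.0, -0.0]
force: [1.5, -0.9, 0.3]
finger_gap: 42.8
clock: 11.48
tcp_pos: [601.6, 284.1, 153.3]
eef_rot: [-0.007, 1.0, 0.001, 0.001]
force: [0.1, -1.2, 0.2]
finger_gap: 0.1
[ 7.33704953e-01  3.96289681e-01 -1.15880012e-01  1.48074157e-04
 -1.05657697e+00 -7.19160352e-01]
```

View pics/s4.png

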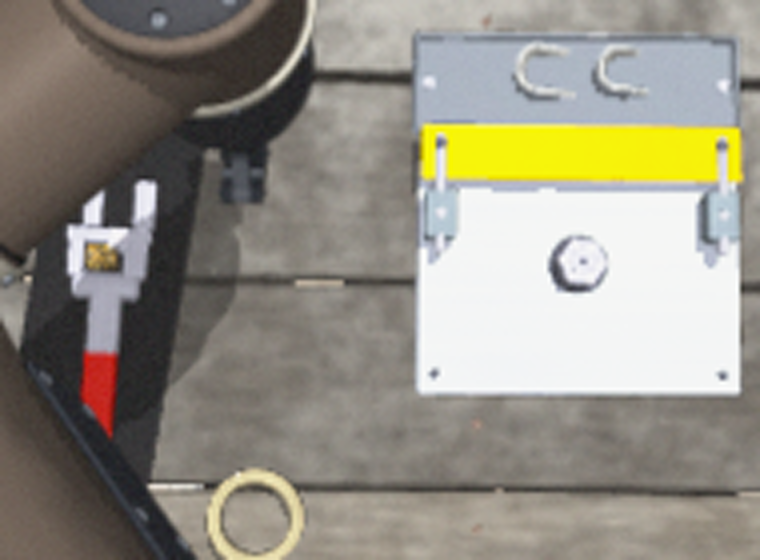

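Both cuffs stand in the tray (crop (540,70) and (620,70)). Next I press the worm on the mat.

```bash
python3 -m crank '[{"slide":[-2,4,-3],"rot":[0,0,-0.05],"jaw":1},{"slide":[-4,8,-6],"rot":[0,0,-0.05],"jaw":1},{"slide":[-6.4,11.7,-9],"rot":[0,0,-0.05],"jaw":1},{"slide":[-6.4,11.7,-11],"rot":[0,0,-0.05],"jaw":1},{"slide":[-6.4,11.7,-12],"rot":[0,0,-0.05],"jaw":1},{"slide":[-6.4,11.7,-12.5],"rot":[0,0,-0.05],"jaw":1},{"slide":[-6.4,11.7,-12.5],"rot":[0,0,-0.05],"jaw":1},{"slide":[-6.4,11.7,-12.5],"rot":[0,0,-0.05],"jaw":1}]'
python3 -m crank '[{"slide":[0,0,-0.2],"rot":[0,0,0],"jaw":1},{"slide":[0,0,-0.4],"rot":[0,0,0],"jaw":1},{"slide":[0,0,-0.5],"rot":[0,0,0],"jaw":1},{"slide":[0,0,-0.5],"rot":[0,0,0],"jaw":1},{"slide":[0,0,-0.5],"rot":[0,0,0],"jaw":1}]'
```

```text
clock: 12.2
tcp_pos: [538.5, 394.2, 29.2]
eef_rot: [0.02, 1.0, 0.0, 0.0]
force: [0.0, -0.1, 0.6]
finger_gap: 0.6
clock: 12.62
tcp_pos: [537.9, 394.7, 23.8]
eef_rot: [0.02, 1.0, 0.0, 0.0]
force: [0.3, -0.6, 0.2]
finger_gap: 0.1
```

```bash
python3 -m crank '[{"slide":[0,0.6,0],"rot":[0,0,0],"jaw":1},{"slide":[0,0.6,-0.2],"rot":[0,0,0],"jaw":1},{"slide":[0,0.6,-0.2],"rot":[0,0,0],"jaw":1},{"slide":[0,0.6,-0.2],"rot":[0,0,0],"jaw":1}]'
for i in 1 2 3; do python3 -m crank '[{"slide":[0,0,-0.1],"rot":[0,0,0],"jaw":1},{"slide":[0,0,-0.1],"rot":[0,0,0],"jaw":1},{"slide":[0,0,-0.1],"rot":[0,0,0],"jaw":1}]' | egrep 'tcp|force'; done
```

```text
clock: 12.95
tcp_pos: [537.3, 400.9, 21.0]
eef_rot: [0.02, 1.0, -0.0, -0.0]
force: [0.3, -0.1, 0.1]
finger_gap: 0.3
tcp_pos: [537.6, 400.9, 20.5]
force: [-0.9, -0.0, 1.2]
tcp_pos: [538.1, 401.0, 19.8]
force: [0.6, -0.7, 4.0]
tcp_pos: [538.5, 401.0, 19.1]
force: [1.9, -2.1, 6.9]
```

```bash
python3 -m crank '[{"slide":[0,0,-0.25],"rot":[0,0,0],"jaw":1},{"slide":[0,0,-0.25],"rot":[0,0,0],"jaw":1},{"slide":[0,0,-0.25],"rot":[0,0,0],"jaw":1}]' | egrep 'tcp|force'
python3 -m crank '[{"slide":[-0.3,0,0],"rot":[0,0,0],"jaw":1},{"slide":[-0.6,0,0],"rot":[0,0,0],"jaw":1},{"slide":[-0.9,0,0],"rot":[0,0,0],"jaw":1}]'  | egrep 'tcp|force'
python3 -m crank '[{"slide":[-0.3,0,0],"rot":[0,0,0],"jaw":1},{"slide":[-0.6,0,0],"rot":[0,0,0],"jaw":1},{"slide":[-0.9,0,0],"rot":[0,0,0],"jaw":1}]'  | egrep 'tcp|force'
python3 - <<'E'
from h import *
d=snap('scene')
a=cv2.resize(d['pixels'][140:210,200:330,::-1],None,fx=5,fy=5,interpolation=cv2.INTER_CUBIC)
cv2.imwrite('pics/s5.png',a)
E
```

```text
tcp_pos: [540.0, 401.2, 17.3]
force: [6.5, -3.2, 6.8]
tcp_pos: [531.1, 402.2, 17.4]
force: [7.5, -0.2, 5.6]
tcp_pos: [522.0, 402.4, 17.4]
force: [8.0, 0.9, 5.4]
```

View pics/s5.png

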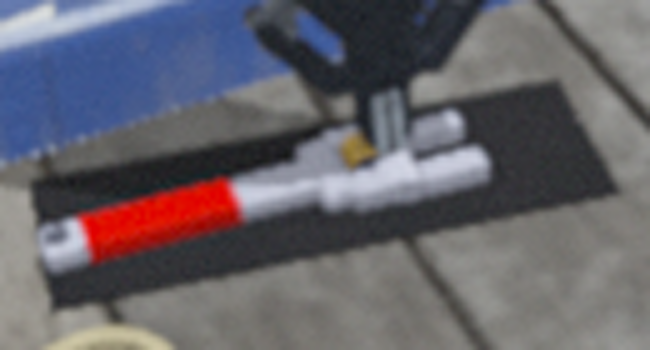

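```bash
python3 -m crank '[{"slide":[0,0,2],"rot":[0,0,0],"jaw":1},{"slide":[0,0,6],"rot":[0,0,0],"jaw":1},{"slide":[4,-4,8],"rot":[0,0,0],"jaw":1},{"slide":[4,-8,8],"rot":[0,0,0],"jaw":1},{"slide":[4,-12,8],"rot":[0,0,0],"jaw":1},{"slide":[4,-16,8],"rot":[0,0,0],"jaw":1},{"slide":[4,-16,8],"rot":[0,0,0],"jaw":1}]' | egrep 'tcp|force'
cat >> h.py <<'E'
def contours(d,f,box,z,minA=5):
    hsv=cv2.cvtColor(d['pixels'],cv2.COLOR_RGB2HSV).astype(int)
    m=f(*[hsv[:,:,i] for i in range(3)]);M=np.zeros(m.shape,np.uint8);x0,y0,x1,y1=box;M[y0:y1,x0:x1]=m[y0:y1,x0:x1]
    for c in sorted(cv2.findContours(M,0,cv2.CHAIN_APPROX_NONE)[0],key=cv2.contourArea)[::-1]:
        if cv2.contourArea(c)<minA: continue
        r=cv2.minAreaRect(cast(d,c.reshape(-1,2),z)[:,:2].astype(np.float32))
        print('bb',cv2.boundingRect(c),'c',np.round(r[0],1),'size',np.round(r[1],1),'ang',round(r[2],1))
BRASS=lambda H,S,V:(H>10)&(H<28)&(S>80)&(V>80)
RED=lambda H,S,V:((H<8)|(H>172))&(S>150)&(V>80)
E
python3 - <<'E'
from h import *
d=snap('top')
contours(d,BRASS,(230,190,270,235),19.5);contours(d,RED,(212,165,280,290),17)
e=snap('scene');contours(e,BRASS,(255,150,300,190),19.5)
a=cv2.resize(d['pixels'][175:295,205:315,::-1],None,fx=5,fy=5,interpolation=cv2.INTER_CUBIC)
cv2.imwrite('pics/s6.png',a)
E
```

```text
tcp_pos: [558.1, 235.4, 95.3]
force: [-1.0, 0.8, -0.6]
bb (268, 168, 6, 6) c [503.2 401. ] size [21.9 12.9] ang 69.9
```

View pics/s6.png

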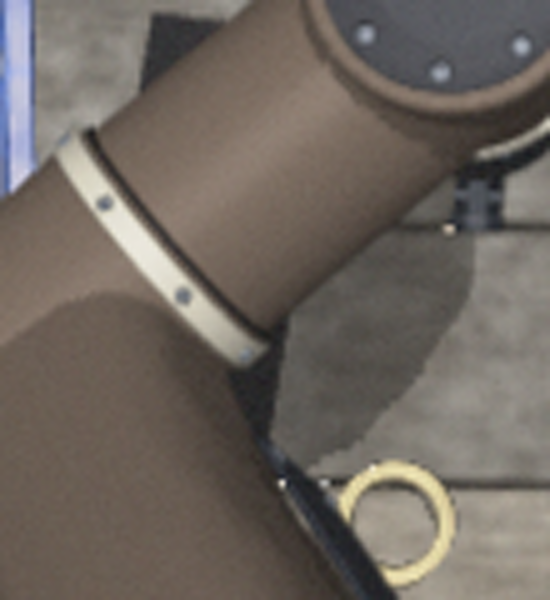

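```bash
python3 - <<'E'
from h import *
e=snap('scene')
for nm in (None,'pics/scene0.png'):
    f=dict(e)
    if nm: f['pixels']=cv2.imread(nm)[:,:,::-1].copy()
    contours(f,BRASS,(255,150,300,190),19.5);contours(f,RED,(200,150,300,210),17)
    w=lambda H,S,V:(V>150)&(S<50)
    contours(f,w,(205,150,305,200),14,20)
E
```

```text
bb (268, 168, 6, 6) c [503.2 401. ] size [21.8 12.9] ang 69.3
bb (215, 176, 33, 17) c [397.6 396. ] size [42.4 75.1] ang 87.2
bb (246, 163, 51, 19) c [502.  401.2] size [ 68.7 125.7] ang 83.3
bb (275, 166, 7, 6) c [524.2 401.4] size [22.4 14.9] ang 79.9
bb (223, 173, 32, 18) c [416.7 397. ] size [42.6 75.8] ang 87.2
bb (253, 161, 51, 20) c [521.5 400.7] size [ 68.1 125.5] ang 84.1
bb (215, 182, 9, 9) c [368.6 404.8] size [32.5 19.5] ang 75.7
```

```bash
python3 -m crank '[{"slide":[-4.4,4,-1],"rot":[0,0,0.12],"jaw":1},{"slide":[-4.4,8,-1],"rot":[0,0,0.24],"jaw":1},{"slide":[-4.4,12,-1],"rot":[0,0,0.36],"jaw":1},{"slide":[-4.4,16.6,-1],"rot":[0,0,0.48],"jaw":1},{"slide":[-4.4,16.6,-1],"rot":[0,0,0.6],"jaw":1},{"slide":[-4.4,16.6,-1],"rot":[0,0,0.72],"jaw":1},{"slide":[-4.4,16.6,-1],"rot":[0,0,0.8],"jaw":1}]' | egrep 'tcp|force'
python3 -m crank '[{"slide":[0,0,-2],"rot":[0,0,0.12],"jaw":1},{"slide":[0,0,-4],"rot":[0,0,0.24],"jaw":1},{"slide":[0,0,-5],"rot":[0,0,0.36],"jaw":1},{"slide":[0,0,-5.5],"rot":[0,0,0.48],"jaw":1},{"slide":[0,0,-5.8],"rot":[0,0,0.6],"jaw":1},{"slide":[0,0,-5.8],"rot":[0,0,0.72],"jaw":1},{"slide":[0,0,-5.8],"rot":[0,0,0.77],"jaw":1},{"slide":[0,0,-5.8],"rot":[0,0,0.77],"jaw":1},{"slide":[0,0,-5.8],"rot":[0,0,0.77],"jaw":1}]'
```

```text
tcp_pos: [514.5, 409.7, 84.7]
force: [-0.9, -0.4, 0.2]
clock: 16.57
tcp_pos: [515.1, 407.7, 27.3]
eef_rot: [-0.692, 0.722, 0.0, -0.0]
force: [0.6, -1.0, -0.2]
finger_gap: -0.1
```

```bash
python3 -m crank '[{"slide":[-0.1,-0.6,0],"rot":[0,0,0],"jaw":1},{"slide":[-0.1,-0.6,-0.4],"rot":[0,0,0],"jaw":1},{"slide":[-0.1,-0.6,-0.6],"rot":[0,0,0],"jaw":1},{"slide":[-0.1,-0.6,-0.6],"rot":[0,0,0],"jaw":1},{"slide":[-0.1,-0.6,-0.6],"rot":[0,0,0],"jaw":1}]'| egrep 'tcp|force'
for i in 1 2 3; do python3 -m crank '[{"slide":[0,0,-0.1],"rot":[0,0,0],"jaw":1},{"slide":[0,0,-0.1],"rot":[0,0,0],"jaw":1},{"slide":[0,0,-0.1],"rot":[0,0,0],"jaw":1}]' | egrep 'tcp|force'; done
```

```text
tcp_pos: [514.5, 400.7, 21.7]
force: [-0.1, -0.6, -1.3]
tcp_pos: [514.8, 400.8, 21.5]
force: [-1.1, -1.4, 5.9]
tcp_pos: [515.2, 400.8, 21.3]
force: [-1.0, -2.3, 12.2]
tcp_pos: [515.8, 400.9, 21.1]
force: [-0.7, -4.8, 15.7]
```

```bash
for i in 1 2 3; do python3 -m crank '[{"slide":[-0.2,0,0],"rot":[0,0,0],"jaw":1},{"slide":[-0.4,0.0,0],"rot":[0,0,0],"jaw":1},{"slide":[-0.6,0,0],"rot":[0,0,0],"jaw":1}]' | egrep 'tcp|force'; done
python3 - <<'E'
from h import *
d=snap('scene');contours(d,RED,(200,150,300,210),17)
a=cv2.resize(d['pixels'][140:210,200:330,::-1],None,fx=5,fy=5,interpolation=cv2.INTER_CUBIC)
cv2.imwrite('pics/s7.png',a)
E
```

```text
tcp_pos: [510.6, 401.1, 21.3]
force: [2.6, -5.6, 14.6]
tcp_pos: [504.7, 401.3, 21.3]
force: [3.2, -4.9, 12.7]
tcp_pos: [498.5, 401.5, 21.1]
force: [1.7, -3.0, 10.1]
bb (215, 176, 32, 17) c [397.5 397. ] size [42.3 74.9] ang 87.2
```

View pics/s7.png

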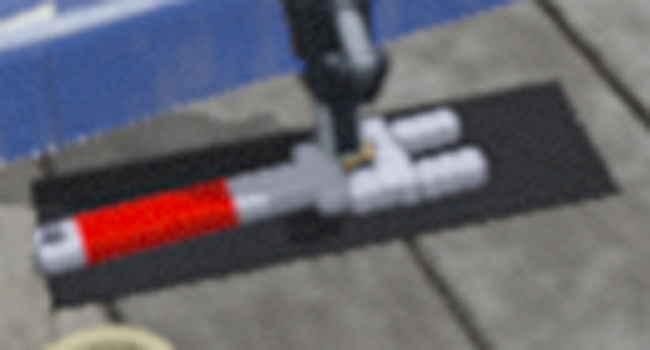

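```bash
for i in 1 2; do python3 -m crank '[{"slide":[0,0,0.6],"rot":[0,0,0],"jaw":1},{"slide":[0.5,0,0.8],"rot":[0,0,0],"jaw":1},{"slide":[1.8,0,0.8],"rot":[0,0,0],"jaw":1},{"slide":[1.8,0,0.8],"rot":[0,0,0],"jaw":1},{"slide":[1.8,0,0.4],"rot":[0,0,0],"jaw":1},{"slide":[1.8,0,0.1],"rot":[0,0,0],"jaw":1},{"slide":[1.8,0,0],"rot":[0,0,0],"jaw":1},{"slide":[1.8,0,0],"rot":[0,0,0],"jaw":1},{"slide":[1.8,0,0],"rot":[0,0,0],"jaw":1}]' | egrep 'tcp|force'
python3 -m crank '[{"slide":[-0.2,0,0],"rot":[0,0,0],"jaw":1},{"slide":[-0.4,0,0],"rot":[0,0,0],"jaw":1},{"slide":[-0.6,0,0],"rot":[0,0,0],"jaw":1},{"slide":[-0.8,0,0],"rot":[0,0,0],"jaw":1},{"slide":[-1,0,0],"rot":[0,0,0],"jaw":1},{"slide":[-1.2,0,0],"rot":[0,0,0],"jaw":1},{"slide":[-1.4,0,0],"rot":[0,0,0],"jaw":1},{"slide":[-1.6,0,0],"rot":[0,0,0],"jaw":1},{"slide":[-1.8,0,0],"rot":[0,0,0],"jaw":1}]' | egrep 'tcp|force'; done
python3 - <<'E'
from h import *
e=snap('scene');f=dict(e);f['pixels']=cv2.imread('pics/scene0.png')[:,:,::-1].copy()
# brightness profile across jaws, 8 mm behind tips, z=14 ; ox = origin x
for d,ox in((f,570),(e,550)):
    contours(d,RED,(200,150,300,210),17)
    ys=np.arange(365,440,2.)
    for dx in (4,8):
        p=proj(d,np.c_[np.full(len(ys),ox+dx)-0*ys,ys,np.full(len(ys),14)]).astype(np.float32)
        g=cv2.remap(cv2.cvtColor(d['pixels'],cv2.COLOR_RGB2GRAY),p[None],None,1)[0]
        print(dx,dict(zip(ys.astype(int).tolist(),g.tolist())))
E
```

```text
tcp_pos: [516.7, 401.1, 20.8]
force: [3.4, -4.7, 15.0]
tcp_pos: [498.6, 401.7, 21.0]
force: [1.5, -2.3, 13.0]
tcp_pos: [516.8, 401.0, 20.8]
force: [3.7, -4.9, 16.9]
tcp_pos: [498.7, 401.6, 21.0]
force: [1.0, -2.0, 14.6]
bb (223, 173, 32, 18) c [416.7 397. ] size [42.6 75.8] ang 87.2
4 {365: 157, 367: 169, 369: 183, 371: 195, 373: 199, 375: 201, 377: 200, 379: 194, 381: 186, 383: 163, 385: 136, 387: 110, 389: 93, 391: 80, 393: 100, 395: 120, 397: 131, 399: 136, 401: 142, 403: 155, 405: 168, 407: 180, 409: 192, 411: 202, 413: 203, 415: 200, 417: 194, 419: 177, 421: 155, 423: 125, 425: 95, 427: 66, 429: 75, 431: 88, 433: 102, 435: 114, 437: 125, 439: 130}
8 {365: 135, 367: 152, 369: 172, 371: 186, 373: 193, 375: 198, 377: 200, 379: 197, 381: 186, 383: 173, 385: 144, 387: 107, 389: 74, 391: 69, 393: 77, 395: 93, 397: 109, 399: 123, 401: 137, 403: 153, 405: 166, 407: 181, 409: 197, 411: 202, 413: 204, 415: 204, 417: 196, 419: 185, 421: 160, 423: 130, 425: 97, 427: 85, 429: 81, 431: 89, 433: 104, 435: 120, 437: 127, 439: 130}
bb (215, 176, 33, 17) c [397.5 397. ] size [42.5 74.9] ang 87.2
4 {365: 151, 367: 164, 369: 177, 371: 191, 373: 199, 375: 203, 377: 205, 379: 202, 381: 198, 383: 182, 385: 159, 387: 129, 389: 95, 391: 62, 393: 52, 395: 49, 397: 55, 399: 69, 401: 87, 403: 104, 405: 121, 407: 133, 409: 139, 411: 144, 413: 156, 415: 168, 417: 181, 419: 192, 421: 203, 423: 205, 425: 204, 427: 199, 429: 184, 431: 164, 433: 143, 435: 127, 437: 117, 439: 124}
8 {365: 135, 367: 153, 369: 173, 371: 186, 373: 195, 375: 201, 377: 204, 379: 204, 381: 197, 383: 190, 385: 168, 387: 133, 389: 99, 391: 72, 393: 50, 395: 44, 397: 49, 399: 58, 401: 70, 403: 86, 405: 103, 407: 117, 409: 132, 411: 145, 413: 156, 415: 169, 417: 185, 419: 199, 421: 203, 423: 206, 425: 205, 427: 197, 429: 189, 431: 173, 433: 151, 435: 130, 437: 131, 439: 133}
```

```bash
for i in 1 2; do python3 -m crank '[{"slide":[0,0,0.6],"rot":[0,0,0],"jaw":1},{"slide":[0.5,0,0.8],"rot":[0,0,0],"jaw":1},{"slide":[1.8,0,0.8],"rot":[0,0,0],"jaw":1},{"slide":[1.8,0,0.8],"rot":[0,0,0],"jaw":1},{"slide":[1.8,0,0.4],"rot":[0,0,0],"jaw":1},{"slide":[1.8,0,0.1],"rot":[0,0,0],"jaw":1},{"slide":[1.8,0,0],"rot":[0,0,0],"jaw":1},{"slide":[1.8,0,0],"rot":[0,0,0],"jaw":1},{"slide":[1.8,0,0],"rot":[0,0,0],"jaw":1}]' | egrep 'tcp|force'
python3 -m crank '[{"slide":[-0.2,0,0],"rot":[0,0,0],"jaw":1},{"slide":[-0.4,0,0],"rot":[0,0,0],"jaw":1},{"slide":[-0.6,0,0],"rot":[0,0,0],"jaw":1},{"slide":[-0.8,0,0],"rot":[0,0,0],"jaw":1},{"slide":[-1,0,0],"rot":[0,0,0],"jaw":1},{"slide":[-1.2,0,0],"rot":[0,0,0],"jaw":1},{"slide":[-1.4,0,0],"rot":[0,0,0],"jaw":1},{"slide":[-1.6,0,0],"rot":[0,0,0],"jaw":1},{"slide":[-1.8,0,0],"rot":[0,0,0],"jaw":1}]' | egrep 'tcp|force'; done
python3 -m crank '[{"slide":[0,0,2],"rot":[0,0,0],"jaw":1},{"slide":[0,0,5],"rot":[0,0,0],"jaw":0.8},{"slide":[-3,0,8],"rot":[0,0,0],"jaw":0.6},{"slide":[-4,0,8],"rot":[0,0,0],"jaw":0.4},{"slide":[-4,0,8],"rot":[0,0,0],"jaw":0.4},{"slide":[-4,0,8],"rot":[0,0,0],"jaw":0.4}]'
python3 - <<'E'
from h import *
d=snap('scene')
contours(d,RED,(200,150,300,210),17);contours(d,BRASS,(255,150,300,190),19.5)
ys=np.arange(365,446,2.)
for dx in (4,8):
        p=proj(d,np.c_[np.full(len(ys),550+dx)-0*ys,ys,np.full(len(ys),14)]).astype(np.float32)
        g=cv2.remap(cv2.cvtColor(d['pixels'],cv2.COLOR_RGB2GRAY),p[None],None,1)[0]
        print(dx,dict(zip(ys.astype(int).tolist(),g.tolist())))
print(manip.get_obs()['q'])
E
```

```text
tcp_pos: [516.7, 401.0, 20.8]
force: [4.1, -5.5, 16.5]
tcp_pos: [498.7, 401.5, 21.0]
force: [0.7, -2.2, 14.4]
tcp_pos: [516.7, 401.0, 20.7]
force: [3.6, -4.4, 15.1]
tcp_pos: [498.7, 401.6, 21.0]
force: [1.6, -2.6, 14.2]
clock: 25.08
tcp_pos: [455.9, 400.8, 98.5]
eef_rot: [-0.693, 0.721, 0.0, -0.0]
force: [0.2, 0.2, 0.1]
finger_gap: 50.9
bb (215, 176, 33, 17) c [397.3 396.4] size [42.4 74.2] ang 86.1
bb (268, 168, 6, 6) c [503.2 401.2] size [22.1 12.9] ang 69.3
4 {365: 151, 367: 163, 369: 177, 371: 191, 373: 198, 375: 202, 377: 204, 379: 202, 381: 197, 383: 182, 385: 160, 387: 128, 389: 94, 391: 61, 393: 52, 395: 47, 397: 47, 399: 48, 401: 49, 403: 53, 405: 60, 407: 74, 409: 94, 411: 112, 413: 124, 415: 132, 417: 140, 419: 148, 421: 158, 423: 172, 425: 186, 427: 199, 429: 203, 431: 206, 433: 203, 435: 197, 437: 188, 439: 172, 441: 156, 443: 145, 445: 142}
8 {365: 135, 367: 153, 369: 173, 371: 186, 373: 194, 375: 201, 377: 203, 379: 204, 381: 198, 383: 191, 385: 169, 387: 133, 389: 97, 391: 74, 393: 55, 395: 49, 397: 49, 399: 49, 401: 50, 403: 51, 405: 54, 407: 62, 409: 76, 411: 94, 413: 110, 415: 126, 417: 140, 419: 147, 421: 159, 423: 172, 425: 185, 427: 194, 429: 203, 431: 203, 433: 197, 435: 191, 437: 177, 439: 163, 441: 152, 443: 147, 445: 142}
[ 1.04169603e+00  3.64481573e-01 -3.10082676e-01 -2.84761196e-04
 -8.97207415e-01  4.88871591e-01]
```

```bash
python3 -m crank '[{"slide":[0.9,0.1,-4],"rot":[0,0,0],"jaw":0.4},{"slide":[0.9,0.1,-7],"rot":[0,0,0],"jaw":0.4},{"slide":[0.9,0.1,-8.5],"rot":[0,0,0],"jaw":0.4},{"slide":[0.9,0.1,-9.1],"rot":[0,0,0],"jaw":0.4},{"slide":[0.9,0.1,-9.1],"rot":[0,0,0],"jaw":0.4},{"slide":[0.9,0.1,-9.1],"rot":[0,0,0],"jaw":0.7},{"slide":[0.9,0.1,-9.1],"rot":[0,0,0],"jaw":0.9},{"slide":[0.9,0.1,-9.1],"rot":[0,0,0],"jaw":0.9},{"slide":[0.9,0.1,-9.1],"rot":[0,0,0],"jaw":0.9},{"slide":[0.9,0.1,-9.1],"rot":[0,0,0],"jaw":0.9}]' 100
python3 -m crank '[{"slide":[0,0,1],"rot":[0,0,0],"jaw":0.9},{"slide":[0,0,3],"rot":[0,0,0],"jaw":0.9},{"slide":[0,0,5],"rot":[0,0,0],"jaw":0.9},{"slide":[0,0,7],"rot":[0,0,0],"jaw":0.9},{"slide":[0,0,7],"rot":[0,0,0],"jaw":0.9},{"slide":[0,0,7],"rot":[0,0,0],"jaw":0.9}]'
python3 - <<'E'
from h import *
d=snap('scene');contours(d,BRASS,(240,120,310,190),89)
a=d['pixels'][130:280,200:400,::-1]
cv2.imwrite('pics/s8.png',cv2.resize(a,None,fx=3.8,fy=3.8,interpolation=cv2.INTER_CUBIC))
print(cast(d,[[342.9,252.9]],34),proj(d,[[526.5,57,34]]))
f=lambda H,S,V:(S<60)&(V<225)
contours(d,lambda H,S,V:(V<205),(325,238,360,275),20,20)
E
```

```text
clock: 25.97
tcp_pos: [466.2, 402.5, 9.4]
eef_rot: [-0.693, 0.721, 0.0, 0.001]
force: [-0.1, -0.9, 6.8]
finger_gap: 20.8
clock: 26.47
tcp_pos: [465.7, 402.5, 79.2]
eef_rot: [-0.692, 0.721, 0.001, 0.001]
force: [-0.9, -0.9, -2.7]
finger_gap: 20.3
bb (265, 144, 7, 6) c [503.9 406.7] size [16.4 20.4] ang 6.5
[[528.59833127  59.63135076  34.        ]] [[342.60102728 254.16473804]]
bb (331, 255, 22, 17) c [519.3  48. ] size [38.4 42.7] ang 54.0
```

View pics/s8.png

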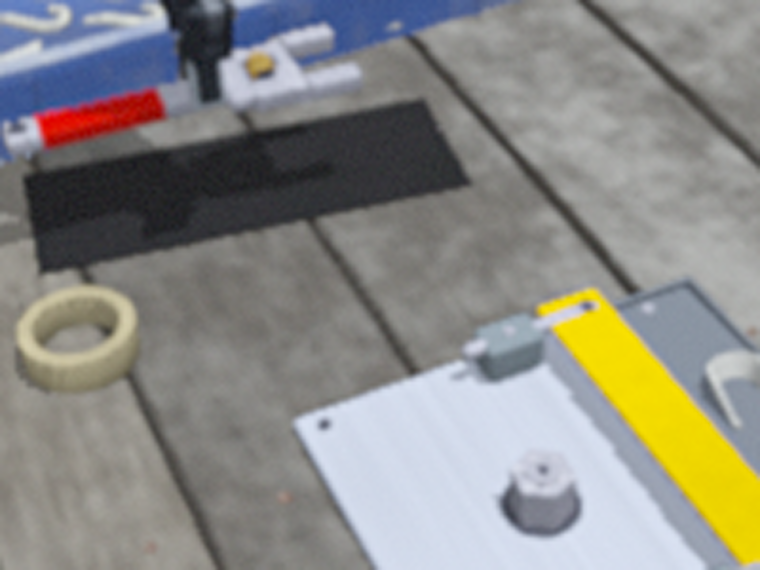

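```bash
python3 -m crank '[{"slide":[0,-3,0],"rot":[0,0,0.07],"jaw":0.9},{"slide":[0,-6,0],"rot":[0,0,0.14],"jaw":0.9},{"slide":[0,-9,0],"rot":[0,0,0.21],"jaw":0.9},{"slide":[0,-12,0],"rot":[0,0,0.28],"jaw":0.9},{"slide":[0,-15,0],"rot":[0,0,0.35],"jaw":0.9},{"slide":[0,-18,0],"rot":[0,0,0.42],"jaw":0.9},{"slide":[0,-21,0],"rot":[0,0,0.49],"jaw":0.9},{"slide":[0,-23,0],"rot":[0,0,0.565],"jaw":0.9},{"slide":[0,-24,0],"rot":[0,0,0.565],"jaw":0.9},{"slide":[0,-24,0],"rot":[0,0,0.565],"jaw":0.9}]'
python3 -m crank '[{"slide":[-0.2,-3,0],"rot":[0,0,0],"jaw":0.9},{"slide":[-0.5,-6,0],"rot":[0,0,0],"jaw":0.9},{"slide":[-0.9,-9,0],"rot":[0,0,0],"jaw":0.9},{"slide":[-0.9,-12,0],"rot":[0,0,0],"jaw":0.9},{"slide":[-0.9,-14,0],"rot":[0,0,0],"jaw":0.9},{"slide":[-0.9,-14.9,0],"rot":[0,0,0],"jaw":0.9},{"slide":[-0.9,-14.9,0],"rot":[0,0,0],"jaw":0.9},{"slide":[-0.9,-14.9,0],"rot":[0,0,0],"jaw":0.9}]'
python3 - <<'E'
from h import *
d=snap('scene');e=snap('top');print(manip.get_obs()['q'])
a=cv2.resize(d['pixels'][170:310,220:400,::-1],(450,350),interpolation=cv2.INTER_CUBIC)
b=cv2.resize(e['pixels'][180:320,310:430,::-1],(300,350),interpolation=cv2.INTER_CUBIC)
cv2.imwrite('pics/s9.png',np.hstack([a,b]))
E
```

```text
clock: 27.35
tcp_pos: [464.4, 159.4, 76.8]
eef_rot: [0.865, -0.501, -0.001, 0.001]
force: [-0.2, 0.0, -3.4]
finger_gap: 20.7
clock: 28.02
tcp_pos: [456.9, 13.2, 77.5]
eef_rot: [0.866, -0.5, -0.0, 0.0]
force: [-0.1, 1.3, -3.1]
finger_gap: 20.4
[ 4.63069179e-01  1.68337074e-01 -6.57942806e-01 -1.55826498e-05
 -7.44377894e-01  1.63210901e+00]
```

View pics/s9.png

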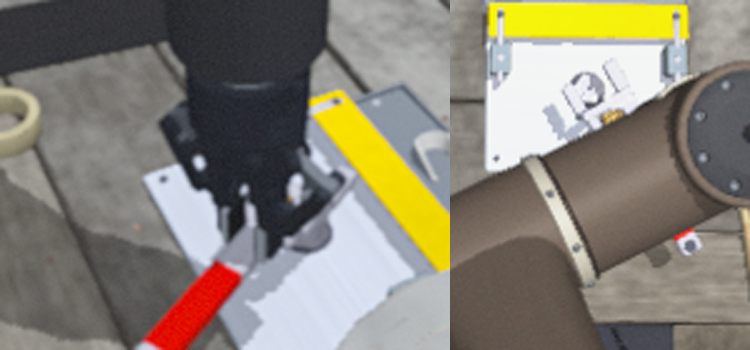

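```bash
python3 - <<'E'
from h import *
e=snap('top');s=7
im=cv2.resize(e['pixels'][195:245,335:405,::-1],None,fx=s,fy=s,interpolation=cv2.INTER_CUBIC)
def dot(P,c):
    for p in proj(e,P): cv2.circle(im,tuple(int(v) for v in ((p-[335,195]+.5)*s)),3,c,-1)
c,sn=np.cos(np.pi/6),np.sin(np.pi/6);o=np.array([528.9,54.8,85.])
W=lambda x,y:o+[c*x-sn*y,sn*x+c*y,0]
dot([W(15,-15),W(-20,-15),W(15,22.5),W(-20,22.5)],(0,0,255));dot([W(-42,3)],(255,0,0))
dot([[527,58,34]],(0,255,0))
cv2.imwrite('pics/s10.png',im)
E
```

```text
(no output)
```

View pics/s10.png

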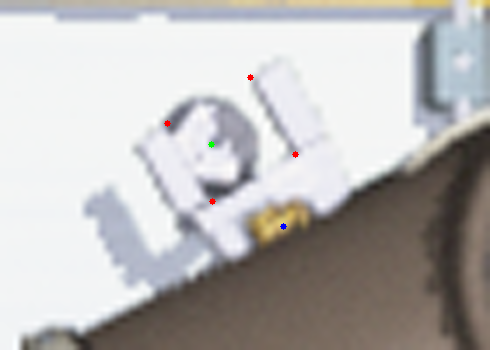

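```bash
python3 -m crank '[{"slide":[0,0,-1.5],"rot":[0,0,0],"jaw":0.9},{"slide":[0,0,-3],"rot":[0,0,0],"jaw":0.9},{"slide":[0,0,-3.6],"rot":[0,0,0],"jaw":0.9},{"slide":[0,0,-4],"rot":[0,0,0],"jaw":0.9},{"slide":[0,0,-4.4],"rot":[0,0,0],"jaw":0.9},{"slide":[0,0,-4.4],"rot":[0,0,0],"jaw":0.9}]'
python3 -m crank '[{"slide":[0,0,-0.4],"rot":[0,0,0],"jaw":0.9},{"slide":[0,0,-0.8],"rot":[0,0,0],"jaw":0.9},{"slide":[0,0,-1.2],"rot":[0,0,0],"jaw":0.9},{"slide":[0,0,-1.2],"rot":[0,0,0],"jaw":0.9}]'
```

```text
clock: 28.67
tcp_pos: [456.5, 13.1, 33.5]
eef_rot: [0.866, -0.5, -0.0, 0.0]
force: [0.3, -0.6, -3.7]
finger_gap: 20.6
clock: 29.0
tcp_pos: [456.2, 12.6, 21.2]
eef_rot: [0.866, -0.5, -0.0, 0.0]
force: [-0.8, 0.3, -2.9]
finger_gap: 20.3
```

No contact with the hex, so the mouth is round it. I lower the wrench onto the plate.

```bash
for i in 1 2 3; do python3 -m crank '[{"slide":[0,0,-0.1],"rot":[0,0,0],"jaw":0.9},{"slide":[0,0,-0.2],"rot":[0,0,0],"jaw":0.9},{"slide":[0,0,-0.2],"rot":[0,0,0],"jaw":0.9},{"slide":[0,0,-0.2],"rot":[0,0,0],"jaw":0.9}]'|egrep 'tcp|force'; done
```

```text
tcp_pos: [456.6, 12.8, 19.9]
force: [-0.1, 0.7, -2.8]
tcp_pos: [456.5, 12.8, 17.7]
force: [0.7, 0.8, -4.2]
tcp_pos: [456.5, 12.8, 15.7]
force: [-0.7, -0.5, -2.4]
```

```bash
for i in 1 2; do python3 -m crank '[{"slide":[0,0,-0.1],"rot":[0,0,0],"jaw":0.9},{"slide":[0,0,-0.1],"rot":[0,0,0],"jaw":0.9},{"slide":[0,0,-0.1],"rot":[0,0,0],"jaw":0.9}]'|egrep 'tcp|force'; done
python3 -m crank '[{"slide":[0,0,0],"rot":[0,0,0],"jaw":0.6},{"slide":[0,0,0],"rot":[0,0,0],"jaw":0.5},{"slide":[0,0,0],"rot":[0,0,0],"jaw":0.5},{"slide":[0,0,3],"rot":[0,0,0],"jaw":0.5},{"slide":[0,0,7],"rot":[0,0,0],"jaw":0.6},{"slide":[-3,0,9],"rot":[0,0,0],"jaw":0.8},{"slide":[-3,0,9],"rot":[0,0,0],"jaw":1},{"slide":[-3,0,9],"rot":[0,0,0],"jaw":1}]'
python3 - <<'E'
from h import *
e=snap('top');d=snap('scene');s=5
contours(e,BRASS,(340,190,400,260),26.5);contours(d,BRASS,(270,220,380,310),25);contours(d,RED,(230,240,350,340),22)
im=cv2.resize(e['pixels'][190:270,330:410,::-1],None,fx=s,fy=s,interpolation=cv2.INTER_CUBIC)
b=cv2.resize(d['pixels'][215:295,300:380,::-1],None,fx=s,fy=s,interpolation=cv2.INTER_CUBIC)
cv2.imwrite('pics/s11.png',np.hstack([im,b]))
E
```

```text
tcp_pos: [456.5, 12.8, 14.7]
force: [1.3, -0.6, -3.5]
tcp_pos: [456.7, 12.9, 14.3]
force: [-3.0, 0.9, 6.1]
clock: 31.17
tcp_pos: [426.8, 13.2, 105.5]
eef_rot: [0.866, -0.5, 0.001, -0.002]
force: [0.5, -0.6, -0.1]
finger_gap: 0.1
bb (368, 225, 8, 8) c [490.5  37.2] size [15.3 20.7] ang 26.8
bb (348, 220, 32, 39) c [608.8  84.2] size [ 41.3 122.5] ang 0.3
bb (324, 267, 12, 11) c [487.2  35. ] size [17.5 22.3] ang 31.2
bb (281, 297, 36, 39) c [398.9 -22.8] size [76.5 26.2] ang 30.2
```

View pics/s11.png

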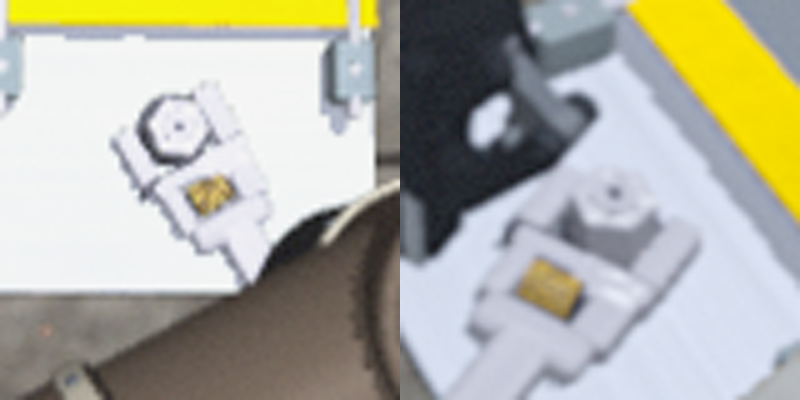

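```bash
python3 -m crank '[{"slide":[3,1,0],"rot":[0,0,0],"jaw":1},{"slide":[5.6,2,-2],"rot":[0,0,0],"jaw":1},{"slide":[5.6,2,-5],"rot":[0,0,0],"jaw":1},{"slide":[5.6,2,-7],"rot":[0,0,0],"jaw":1},{"slide":[5.6,2,-7.6],"rot":[0,0,0],"jaw":1},{"slide":[5.6,2,-7.6],"rot":[0,0,0],"jaw":1},{"slide":[5.6,2,-7.6],"rot":[0,0,0],"jaw":1},{"slide":[5.6,2,-7.6],"rot":[0,0,0],"jaw":1}]'|egrep 'tcp|force'
```

```text
tcp_pos: [482.6, 32.6, 27.2]
force: [-0.2, -0.8, 0.4]
```

```bash
for i in 1 2 3; do python3 -m crank '[{"slide":[0,0,-0.1],"rot":[0,0,0],"jaw":1},{"slide":[0,0,-0.1],"rot":[0,0,0],"jaw":1},{"slide":[0,0,-0.1],"rot":[0,0,0],"jaw":1}]' | egrep 'tcp|force'; done
```

```text
tcp_pos: [482.7, 32.9, 26.8]
force: [-0.2, 0.1, -0.1]
tcp_pos: [482.9, 32.9, 26.3]
force: [-2.0, -0.7, 4.7]
tcp_pos: [483.0, 32.9, 26.0]
force: [-4.0, 0.2, 14.1]
```

```bash
python3 -m crank '[{"slide":[0.17,0.1,-0.05],"rot":[0,0,0],"jaw":1},{"slide":[0.35,0.2,-0.05],"rot":[0,0,0],"jaw":1},{"slide":[0.52,0.3,-0.05],"rot":[0,0,0],"jaw":1},{"slide":[0.7,0.4,-0.05],"rot":[0,0,0],"jaw":1},{"slide":[0.87,0.5,-0.05],"rot":[0,0,0],"jaw":1},{"slide":[1.04,0.6,-0.05],"rot":[0,0,0],"jaw":1},{"slide":[1.21,0.7,-0.05],"rot":[0,0,0],"jaw":1},{"slide":[1.39,0.8,-0.05],"rot":[0,0,0],"jaw":1},{"slide":[1.56,0.9,-0.05],"rot":[0,0,0],"jaw":1}]'|egrep 'tcp|force'
for i in 1; do python3 -m crank '[{"slide":[0,0,0.6],"rot":[0,0,0],"jaw":1},{"slide":[-0.5,-0.3,0.8],"rot":[0,0,0],"jaw":1},{"slide":[-1.56,-0.9,0.8],"rot":[0,0,0],"jaw":1},{"slide":[-1.56,-0.9,0.8],"rot":[0,0,0],"jaw":1},{"slide":[-1.56,-0.9,0.4],"rot":[0,0,0],"jaw":1},{"slide":[-1.56,-0.9,0.1],"rot":[0,0,0],"jaw":1},{"slide":[-1.56,-0.9,0],"rot":[0,0,0],"jaw":1},{"slide":[-1.56,-0.9,0],"rot":[0,0,0],"jaw":1},{"slide":[-1.56,-0.9,0],"rot":[0,0,0],"jaw":1}]'|egrep 'tcp|force'
python3 -m crank '[{"slide":[0.17,0.1,0],"rot":[0,0,0],"jaw":1},{"slide":[0.35,0.2,0],"rot":[0,0,0],"jaw":1},{"slide":[0.52,0.3,0],"rot":[0,0,0],"jaw":1},{"slide":[0.7,0.4,0],"rot":[0,0,0],"jaw":1},{"slide":[0.87,0.5,0],"rot":[0,0,0],"jaw":1},{"slide":[1.04,0.6,0],"rot":[0,0,0],"jaw":1},{"slide":[1.21,0.7,0],"rot":[0,0,0],"jaw":1},{"slide":[1.39,0.8,0],"rot":[0,0,0],"jaw":1},{"slide":[1.56,0.9,0],"rot":[0,0,0],"jaw":1}]'|egrep 'tcp|force';done
python3 - <<'E'
from h import *
d=snap('scene');e=snap('top');s=5
contours(d,RED,(230,240,350,340),22)
im=cv2.resize(e['pixels'][190:270,330:410,::-1],None,fx=s,fy=s,interpolation=cv2.INTER_CUBIC)
b=cv2.resize(d['pixels'][215:295,300:380,::-1],None,fx=s,fy=s,interpolation=cv2.INTER_CUBIC)
cv2.imwrite('pics/s12.png',np.hstack([im,b]))
E
```

```text
tcp_pos: [499.4, 42.5, 25.7]
force: [-0.7, 0.4, 5.7]
tcp_pos: [482.4, 32.5, 25.5]
force: [-7.9, -2.2, 25.5]
tcp_pos: [499.2, 42.9, 25.5]
force: [-5.0, 5.0, 11.8]
bb (282, 297, 36, 40) c [399.7 -24.6] size [77.8 25.9] ang 31.9
```

View pics/s12.png

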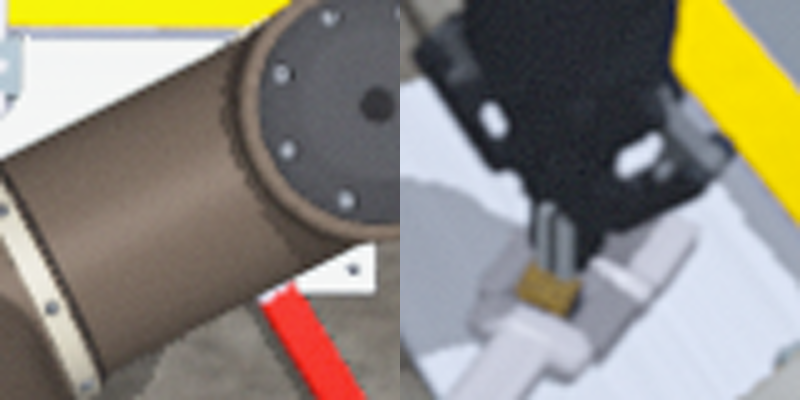

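```bash
for i in 1 2; do python3 -m crank '[{"slide":[0,0,0.6],"rot":[0,0,0],"jaw":1},{"slide":[-0.5,-0.3,0.8],"rot":[0,0,0],"jaw":1},{"slide":[-1.56,-0.9,0.8],"rot":[0,0,0],"jaw":1},{"slide":[-1.56,-0.9,0.8],"rot":[0,0,0],"jaw":1},{"slide":[-1.56,-0.9,0.4],"rot":[0,0,0],"jaw":1},{"slide":[-1.56,-0.9,0.2],"rot":[0,0,0],"jaw":1},{"slide":[-1.56,-0.9,0.1],"rot":[0,0,0],"jaw":1},{"slide":[-1.56,-0.9,0.1],"rot":[0,0,0],"jaw":1},{"slide":[-1.56,-0.9,0.1],"rot":[0,0,0],"jaw":1}]'|egrep 'tcp|force'
python3 -m crank '[{"slide":[0.17,0.1,0],"rot":[0,0,0],"jaw":1},{"slide":[0.35,0.2,-0.02],"rot":[0,0,0],"jaw":1},{"slide":[0.52,0.3,-0.04],"rot":[0,0,0],"jaw":1},{"slide":[0.7,0.4,-0.06],"rot":[0,0,0],"jaw":1},{"slide":[0.87,0.5,-0.08],"rot":[0,0,0],"jaw":1}]'|egrep 'tcp|force'
python3 -m crank '[{"slide":[0.17,0.1,-0.02],"rot":[0,0,0],"jaw":1},{"slide":[0.35,0.2,-0.02],"rot":[0,0,0],"jaw":1},{"slide":[0.52,0.3,-0.02],"rot":[0,0,0],"jaw":1},{"slide":[0.69,0.4,-0.02],"rot":[0,0,0],"jaw":1}]'|egrep 'tcp|force';done
python3 - <<'E'
from h import *
d=snap('scene');contours(d,RED,(230,240,350,340),22)
E
```

```text
tcp_pos: [482.3, 32.4, 25.7]
force: [-4.8, -0.8, 15.3]
tcp_pos: [490.3, 37.5, 25.8]
force: [-15.4, 2.5, 34.5]
tcp_pos: [494.8, 40.4, 25.6]
force: [-22.5, 0.8, 44.2]
tcp_pos: [482.5, 32.6, 25.7]
force: [-4.8, -0.6, 15.6]
tcp_pos: [489.1, 36.7, 25.7]
force: [-19.9, -1.7, 42.0]
tcp_pos: [493.4, 39.4, 25.5]
force: [-26.7, -2.8, 50.9]
bb (283, 297, 35, 40) c [400.3 -24.9] size [77.  25.5] ang 32.3
```

```bash
python3 -m crank '[{"slide":[0,0,1],"rot":[0,0,0],"jaw":1},{"slide":[0,0,4],"rot":[0,0,0],"jaw":1},{"slide":[0,0,7],"rot":[0,0,0],"jaw":0.8},{"slide":[-3.6,-2.9,7],"rot":[0,0,0.03],"jaw":0.4},{"slide":[-3.6,-2.9,7],"rot":[0,0,0.03],"jaw":0.4},{"slide":[-3.6,-2.9,7],"rot":[0,0,0.03],"jaw":0.4},{"slide":[-3.6,-2.9,7],"rot":[0,0,0.03],"jaw":0.4}]'
python3 - <<'E'
from h import *
d=snap('top');e=snap('scene')
contours(e,RED,(230,240,350,340),22)
# gray profile across jaws in scene and top, hex-centred, at 8 mm ahead of the hex, plane of jaw top z=22
w=np.deg2rad(31);ux=np.array([np.cos(w),np.sin(w)]);uy=np.array([-ux[1],ux[0]])
for n,dd in(('top',d),('scene',e)):
  t=np.arange(-36,38,2.);P=np.c_[np.array([527,58])+12*ux+t[:,None]*uy,np.full(len(t),22)]
  p=proj(dd,P).astype(np.float32);g=cv2.remap(cv2.cvtColor(dd['pixels'],cv2.COLOR_RGB2GRAY),p[None],None,1)[0];print(n,dict(zip(t.astype(int).tolist(),g.tolist())))
E
```

```text
clock: 38.67
tcp_pos: [462.4, 12.7, 94.3]
eef_rot: [0.874, -0.487, 0.0, -0.0]
force: [1.0, 0.1, -0.4]
finger_gap: 51.3
bb (282, 297, 36, 40) c [399.9 -24.3] size [77.  25.8] ang 32.3
top {-36: 245, -34: 245, -32: 242, -30: 240, -28: 239, -26: 237, -24: 234, -22: 233, -20: 228, -18: 196, -16: 187, -14: 208, -12: 222, -10: 228, -8: 232, -6: 239, -4: 241, -2: 240, 0: 240, 2: 230, 4: 219, 6: 181, 8: 162, 10: 135, 12: 128, 14: 155, 16: 205, 18: 227, 20: 225, 22: 230, 24: 228, 26: 204, 28: 190, 30: 228, 32: 242, 34: 245, 36: 245}
scene {-36: 221, -34: 221, -32: 215, -30: 210, -28: 205, -26: 206, -24: 206, -22: 204, -20: 202, -18: 204, -16: 202, -14: 186, -12: 139, -10: 71, -8: 35, -6: 39, -4: 38, -2: 38, 0: 39, 2: 39, 4: 42, 6: 40, 8: 37, 10: 38, 12: 41, 14: 43, 16: 45, 18: 47, 20: 41, 22: 38, 24: 36, 26: 34, 28: 54, 30: 88, 32: 135, 34: 182, 36: 203}
```

```bash
python3 -m crank '[{"slide":[-0.5,0.1,-3],"rot":[0,0,0],"jaw":0.4},{"slide":[-0.5,0.1,-6],"rot":[0,0,0],"jaw":0.4},{"slide":[-0.5,0.1,-7.5],"rot":[0,0,0],"jaw":0.4},{"slide":[-0.5,0.1,-8],"rot":[0,0,0],"jaw":0.4},{"slide":[-0.5,0.1,-8],"rot":[0,0,0],"jaw":0.4},{"slide":[-0.5,0.1,-8],"rot":[0,0,0],"jaw":0.7},{"slide":[-0.5,0.1,-8],"rot":[0,0,0],"jaw":0.9},{"slide":[-0.5,0.1,-8],"rot":[0,0,0],"jaw":0.9},{"slide":[-0.5,0.1,-8],"rot":[0,0,0],"jaw":0.9}]' 80
python3 - <<'E'
import numpy as np
# displacement per step about hex (527,58)
p=np.array([457,13.4])-[527,58]
for a in np.arange(0.1,1.21,0.1):
    R=np.array([[np.cos(a),np.sin(a)],[-np.sin(a),np.cos(a)]]);print(round(a,2),np.round((R@p-p)/10,2))
E
```

```text
clock: 39.52
tcp_pos: [457.0, 13.8, 15.3]
eef_rot: [0.874, -0.487, 0.0, -0.0]
force: [-4.8, -0.0, 6.3]
finger_gap: 21.2
0.1 [-0.41  0.72]
0.2 [-0.75  1.48]
0.3 [-1.01  2.27]
0.4 [-1.18  3.08]
0.5 [-1.28  3.9 ]
0.6 [-1.3   4.73]
0.7 [-1.23  5.56]
0.8 [-1.08  6.37]
0.9 [-0.84  7.17]
1.0 [-0.54  7.94]
1.1 [-0.15  8.68]
1.2 [0.31 9.37]
```

```bash
python3 -m crank '[{"slide":[-0.21,0.36,0],"rot":[0,0,-0.05],"jaw":0.9},{"slide":[-0.41,0.72,0],"rot":[0,0,-0.1],"jaw":0.9},{"slide":[-0.59,1.1,0],"rot":[0,0,-0.15],"jaw":0.9},{"slide":[-0.75,1.48,0],"rot":[0,0,-0.2],"jaw":0.9},{"slide":[-0.75,1.48,0],"rot":[0,0,-0.2],"jaw":0.9}]'
python3 - <<'E'
from h import *
Y=lambda H,S,V:(H>20)&(H<35)&(S>150)
contours(snap('top'),Y,(310,140,420,260),32,100)
E
```

```text
clock: 39.93
tcp_pos: [450.1, 29.2, 15.3]
eef_rot: [0.82, -0.572, 0.0, -0.001]
force: [-4.7, 2.2, 6.7]
finger_gap: 21.1
bb (325, 180, 80, 14) c [610.4  57.9] size [ 38.  229.7] ang 1.0
```

```bash
python3 -m crank '[{"slide":[-0.14,0.39,0],"rot":[0,0,-0.05],"jaw":0.9},{"slide":[-0.26,0.79,0],"rot":[0,0,-0.1],"jaw":0.9},{"slide":[-0.35,1.19,0],"rot":[0,0,-0.15],"jaw":0.9},{"slide":[-0.43,1.6,0],"rot":[0,0,-0.2],"jaw":0.9},{"slide":[-0.49,2.01,0],"rot":[0,0,-0.25],"jaw":0.9},{"slide":[-0.53,2.42,0],"rot":[0,0,-0.3],"jaw":0.9},{"slide":[-0.55,2.84,0],"rot":[0,0,-0.35],"jaw":0.9},{"slide":[-0.55,3.25,0],"rot":[0,0,-0.4],"jaw":0.9},{"slide":[-0.55,3.25,0],"rot":[0,0,-0.4],"jaw":0.9}]'
python3 -m crank '[{"slide":[0.03,0.41,0],"rot":[0,0,-0.05],"jaw":0.9},{"slide":[0.07,0.83,0],"rot":[0,0,-0.1],"jaw":0.9},{"slide":[0.14,1.24,0],"rot":[0,0,-0.15],"jaw":0.9},{"slide":[0.22,1.64,0],"rot":[0,0,-0.2],"jaw":0.9},{"slide":[0.33,2.04,0],"rot":[0,0,-0.25],"jaw":0.9},{"slide":[0.46,2.44,0],"rot":[0,0,-0.3],"jaw":0.9},{"slide":[0.6,2.83,0],"rot":[0,0,-0.35],"jaw":0.9},{"slide":[0.76,3.21,0],"rot":[0,0,-0.4],"jaw":0.9},{"slide":[0.76,3.21,0],"rot":[0,0,-0.4],"jaw":0.9}]'
python3 -m crank '[{"slide":[0.19,0.37,0],"rot":[0,0,-0.05],"jaw":0.9},{"slide":[0.39,0.74,0],"rot":[0,0,-0.1],"jaw":0.9},{"slide":[0.39,0.74,0],"rot":[0,0,-0.1],"jaw":0.9},{"slide":[0.39,0.74,0],"rot":[0,0,-0.1],"jaw":0.9}]'
python3 - <<'E'
from h import *
Y=lambda H,S,V:(H>20)&(H<35)&(S>150)
contours(snap('top'),Y,(310,140,420,260),32,100)
contours(snap('scene'),RED,(200,200,350,340),22)
E
```

```text
clock: 40.73
tcp_pos: [445.3, 61.6, 15.3]
eef_rot: [-0.691, 0.723, -0.0, 0.001]
force: [-1.6, -1.2, 7.1]
finger_gap: 21.3
clock: 41.48
tcp_pos: [452.7, 93.3, 15.3]
eef_rot: [-0.533, 0.846, -0.0, 0.001]
force: [-1.0, -3.8, 8.6]
finger_gap: 21.2
clock: 41.82
tcp_pos: [456.5, 100.7, 15.3]
eef_rot: [-0.491, 0.871, -0.0, 0.001]
force: [-0.8, -3.5, 7.8]
finger_gap: 20.9
bb (325, 163, 80, 15) c [659.3  58. ] size [230.6  40. ] ang 90.0
bb (248, 249, 40, 14) c [395.9 131. ] size [31.6 76.5] ang 58.7
```

```bash
python3 -m crank '[{"slide":[0.1,0.18,0],"rot":[0,0,-0.025],"jaw":0.9},{"slide":[0.21,0.35,0],"rot":[0,0,-0.05],"jaw":0.9},{"slide":[0.21,0.35,0],"rot":[0,0,-0.05],"jaw":0.9},{"slide":[0.21,0.35,0],"rot":[0,0,-0.05],"jaw":0.9}]'
python3 - <<'E'
from h import *
Y=lambda H,S,V:(H>20)&(H<35)&(S>150)
contours(snap('top'),Y,(310,140,420,260),32,100)
print(manip.get_obs()['moment'])
E
```

```text
clock: 42.25
tcp_pos: [458.3, 103.8, 15.3]
eef_rot: [-0.47, 0.883, -0.0, 0.0]
force: [-0.9, -4.7, 9.0]
finger_gap: 21.2
bb (325, 163, 80, 14) c [660.5  57.9] size [ 38.6 231. ] ang 1.0
[-1.85009783  0.52629263 -0.01484823]
```

```bash
python3 -m crank '[{"slide":[0,0,0],"rot":[0,0,0],"jaw":0.7},{"slide":[0,0,0],"rot":[0,0,0],"jaw":0.5},{"slide":[0,0,0],"rot":[0,0,0],"jaw":0.5},{"slide":[0,0,3],"rot":[0,0,0],"jaw":0.5},{"slide":[0,0,7],"rot":[0,0,0],"jaw":0.6},{"slide":[-3,0,8],"rot":[0,0,0],"jaw":0.8},{"slide":[-3,3,8],"rot":[0,0,0],"jaw":1},{"slide":[-3,3,8],"rot":[0,0,0],"jaw":1},{"slide":[-3,3,8],"rot":[0,0,0],"jaw":1}]'
python3 - <<'E'
from h import *
d=snap('top');e=snap('scene')
contours(e,BRASS,(270,210,375,310),25.5);contours(d,BRASS,(330,200,400,260),26);contours(e,RED,(200,200,350,340),22)
Y=lambda H,S,V:(H>20)&(H<35)&(S>150)
contours(d,Y,(310,140,420,200),32,100)
E
```

```text
clock: 43.05
tcp_pos: [428.1, 135.5, 95.1]
eef_rot: [-0.47, 0.883, 0.0, 0.001]
force: [0.3, -0.3, 0.6]
finger_gap: 0.1
bb (318, 250, 9, 8) c [494.4  83.5] size [18.5 16. ] ang 63.4
bb (367, 210, 8, 9) c [642.4 140.2] size [26.3 15.7] ang 58.0
bb (249, 246, 38, 15) c [399.2 137. ] size [31.7 76.6] ang 56.2
bb (325, 163, 80, 14) c [660.5  57.9] size [ 38.6 231. ] ang 1.0
```

```bash
python3 -m crank '[{"slide":[3,-2.5,0],"rot":[0,0,0],"jaw":1},{"slide":[6,-5,0],"rot":[0,0,0],"jaw":1},{"slide":[7.35,-5.6,-2],"rot":[0,0,0],"jaw":1},{"slide":[7.35,-5.6,-5],"rot":[0,0,0],"jaw":1},{"slide":[7.35,-5.6,-6.5],"rot":[0,0,0],"jaw":1},{"slide":[7.35,-5.6,-6.7],"rot":[0,0,0],"jaw":1},{"slide":[7.35,-5.6,-6.7],"rot":[0,0,0],"jaw":1},{"slide":[7.35,-5.6,-6.7],"rot":[0,0,0],"jaw":1}]'|egrep 'tcp|force'
for i in 1 2 3; do python3 -m crank '[{"slide":[0,0,-0.1],"rot":[0,0,0],"jaw":1},{"slide":[0,0,-0.1],"rot":[0,0,0],"jaw":1},{"slide":[0,0,-0.1],"rot":[0,0,0],"jaw":1}]' | egrep 'tcp|force'; done
```

```text
tcp_pos: [501.0, 76.9, 26.6]
force: [0.7, -0.8, 0.3]
tcp_pos: [501.0, 77.6, 26.3]
force: [0.2, -3.5, 2.3]
tcp_pos: [501.1, 77.6, 26.0]
force: [-1.7, -4.3, 10.2]
tcp_pos: [501.5, 77.5, 25.6]
force: [-2.8, -7.9, 17.7]
```

```bash
python3 -m crank '[{"slide":[-0.17,0.13,0],"rot":[0,0,0],"jaw":1},{"slide":[-0.33,0.25,0],"rot":[0,0,0],"jaw":1},{"slide":[-0.5,0.36,0],"rot":[0,0,0],"jaw":1},{"slide":[-0.66,0.46,0],"rot":[0,0,0],"jaw":1}]'|egrep 'tcp|force'
python3 -m crank '[{"slide":[-0.17,0.11,0],"rot":[0,0,0],"jaw":1},{"slide":[-0.33,0.22,0],"rot":[0,0,0],"jaw":1},{"slide":[-0.5,0.34,0],"rot":[0,0,0],"jaw":1},{"slide":[-0.66,0.45,0],"rot":[0,0,0],"jaw":1}]'|egrep 'tcp|force'
for i in 1; do python3 -m crank '[{"slide":[0,0,0.6],"rot":[0,0,0],"jaw":1},{"slide":[0.5,-0.3,0.8],"rot":[0,0,0],"jaw":1},{"slide":[1.32,-0.9,0.8],"rot":[0,0,0],"jaw":1},{"slide":[1.32,-0.9,0.8],"rot":[0,0,0],"jaw":1},{"slide":[1.32,-0.9,0.4],"rot":[0,0,0],"jaw":1},{"slide":[1.32,-0.9,0.1],"rot":[0,0,0],"jaw":1},{"slide":[1.32,-0.9,0],"rot":[0,0,0],"jaw":1},{"slide":[1.32,-0.9,0],"rot":[0,0,0],"jaw":1}]'|egrep 'tcp|force'
python3 -m crank '[{"slide":[-0.17,0.11,0],"rot":[0,0,0],"jaw":1},{"slide":[-0.33,0.22,0],"rot":[0,0,0],"jaw":1},{"slide":[-0.5,0.34,0],"rot":[0,0,0],"jaw":1},{"slide":[-0.66,0.45,0],"rot":[0,0,0],"jaw":1},{"slide":[-0.83,0.56,0],"rot":[0,0,0],"jaw":1},{"slide":[-1,0.67,0],"rot":[0,0,0],"jaw":1},{"slide":[-1.16,0.78,0],"rot":[0,0,0],"jaw":1},{"slide":[-1.32,0.9,0],"rot":[0,0,0],"jaw":1}]'|egrep 'tcp|force'
done
python3 - <<'E'
from h import *
contours(snap('scene'),RED,(200,200,350,340),22)
E
```

```text
tcp_pos: [495.1, 81.7, 26.0]
force: [-3.0, -10.5, 21.5]
tcp_pos: [488.4, 86.2, 26.0]
force: [-2.2, -9.5, 21.6]
tcp_pos: [502.9, 77.8, 25.3]
force: [2.0, -6.4, 16.5]
tcp_pos: [489.5, 86.7, 26.0]
force: [-0.8, -9.1, 23.8]
bb (249, 246, 39, 15) c [399.2 136.9] size [31.4 76.6] ang 56.2
```

```bash
python3 -m crank '[{"slide":[0,0,1],"rot":[0,0,0],"jaw":1},{"slide":[0,0,4],"rot":[0,0,0],"jaw":1},{"slide":[0,0,6],"rot":[0,0,0],"jaw":0.8},{"slide":[-3.1,1.7,6],"rot":[0,0,0],"jaw":0.4},{"slide":[-3.1,1.7,6],"rot":[0,0,0],"jaw":0.4},{"slide":[-3.1,1.7,6],"rot":[0,0,0],"jaw":0.4},{"slide":[-3.1,1.7,6],"rot":[0,0,0],"jaw":0.4}]'
python3 - <<'E'
from h import *
d=snap('top')
contours(d,BRASS,(330,200,400,260),26);print(manip.get_obs()['q'])
im=cv2.resize(d['pixels'][190:270,320:400,::-1],None,fx=5,fy=5,interpolation=cv2.INTER_CUBIC)
e=snap('scene');b=cv2.resize(e['pixels'][215:295,290:370,::-1],None,fx=5,fy=5,interpolation=cv2.INTER_CUBIC)
cv2.imwrite('pics/s13.png',np.hstack([im,b]))
E
```

```text
clock: 47.2
tcp_pos: [457.0, 104.4, 84.0]
eef_rot: [-0.469, 0.883, -0.0, -0.0]
force: [0.0, 0.5, -0.8]
finger_gap: 51.1
[ 6.45490245e-01  1.77718691e-01 -6.25907139e-01  9.16870562e-05
 -7.67661443e-01  3.29761153e-01]
```

View pics/s13.png

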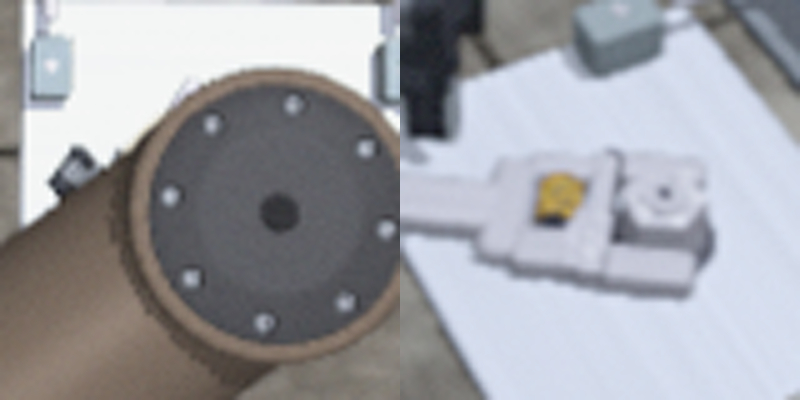

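The wrench lies flat round the hex (scene crop hex (665,190), worm (560,198)), and the jaws have been rolled back. Next I grip and lift it.

```bash
python3 -m crank '[{"slide":[0.1,0,-3],"rot":[0,0,0],"jaw":0.4},{"slide":[0.1,0,-6],"rot":[0,0,0],"jaw":0.4},{"slide":[0.1,0,-6.7],"rot":[0,0,0],"jaw":0.4},{"slide":[0.1,0,-7],"rot":[0,0,0],"jaw":0.4},{"slide":[0.1,0,-7],"rot":[0,0,0],"jaw":0.6},{"slide":[0.1,0,-7],"rot":[0,0,0],"jaw":0.9},{"slide":[0.1,0,-7],"rot":[0,0,0],"jaw":0.9},{"slide":[0.1,0,-7],"rot":[0,0,0],"jaw":0.9},{"slide":[0.1,0,-7],"rot":[0,0,0],"jaw":0.9}]' 100
python3 -m crank '[{"slide":[0,0,0.2],"rot":[0,0,0],"jaw":0.9},{"slide":[0,0,0.5],"rot":[0,0,0],"jaw":0.9},{"slide":[0,0,1],"rot":[0,0,0],"jaw":0.9},{"slide":[0,0,1],"rot":[0,0,0],"jaw":0.9}]'
python3 - <<'E'
from h import *
print(manip.get_obs()['moment'])
E
```

```text
clock: 48.05
tcp_pos: [458.8, 104.5, 15.7]
eef_rot: [-0.468, 0.883, -0.0, 0.001]
force: [-1.9, -2.4, 6.8]
finger_gap: 20.4
clock: 48.38
tcp_pos: [458.4, 104.5, 25.3]
eef_rot: [-0.468, 0.883, 0.0, 0.001]
force: [-0.1, -0.1, -2.4]
finger_gap: 20.3
[-0.17681597  0.07966181 -0.02477451]
```

```bash
python3 -m crank '[{"slide":[0,0,2],"rot":[0,0,0],"jaw":0.9},{"slide":[0,0,4],"rot":[0,0,0],"jaw":0.9},{"slide":[0,0,6],"rot":[0,0,0],"jaw":0.9},{"slide":[0.5,2,6],"rot":[0,0,0.06],"jaw":0.9},{"slide":[1,5,6],"rot":[0,0,0.12],"jaw":0.9},{"slide":[1.5,8,6],"rot":[0,0,0.18],"jaw":0.9},{"slide":[2,11,6],"rot":[0,0,0.24],"jaw":0.9},{"slide":[2.5,14,6],"rot":[0,0,0.3],"jaw":0.9},{"slide":[2.5,15,6],"rot":[0,0,0.3],"jaw":0.9},{"slide":[2.5,15,6],"rot":[0,0,0.3],"jaw":0.9}]'
python3 -m crank '[{"slide":[0.5,3,0],"rot":[0,0,0.05],"jaw":0.9},{"slide":[1,6,0],"rot":[0,0,0.1],"jaw":0.9},{"slide":[1.5,9,0],"rot":[0,0,0.166],"jaw":0.9},{"slide":[1.5,12,0],"rot":[0,0,0.166],"jaw":0.9},{"slide":[1.5,14,0],"rot":[0,0,0.166],"jaw":0.9},{"slide":[1.5,14.65,0],"rot":[0,0,0.166],"jaw":0.9},{"slide":[1.5,14.65,0],"rot":[0,0,0.166],"jaw":0.9},{"slide":[1.5,14.65,0],"rot":[0,0,0.166],"jaw":0.9}]'
```

```text
clock: 49.22
tcp_pos: [483.4, 256.8, 84.1]
eef_rot: [-0.596, 0.803, 0.0, 0.0]
force: [0.6, 0.4, -4.0]
finger_gap: 20.1
clock: 49.88
tcp_pos: [497.5, 399.6, 83.8]
eef_rot: [-0.66, 0.752, -0.0, -0.001]
force: [0.4, 0.4, -3.3]
finger_gap: 20.0
```

```bash
python3 -m crank '[{"slide":[0,0.1,-3],"rot":[0,0,0],"jaw":0.9},{"slide":[0,0.1,-5.5],"rot":[0,0,0],"jaw":0.9},{"slide":[0,0.1,-6.5],"rot":[0,0,0],"jaw":0.9},{"slide":[0,0.1,-7],"rot":[0,0,0],"jaw":0.9},{"slide":[0,0.1,-7],"rot":[0,0,0],"jaw":0.9},{"slide":[0,0.1,-7],"rot":[0,0,0],"jaw":0.9}]'|egrep 'tcp|force'
python3 -m crank '[{"slide":[0,0,-0.1],"rot":[0,0,0],"jaw":0.9},{"slide":[0,0,-0.2],"rot":[0,0,0],"jaw":0.9},{"slide":[0,0,-0.3],"rot":[0,0,0],"jaw":0.9},{"slide":[0,0,-0.3],"rot":[0,0,0],"jaw":0.9},{"slide":[0,0,-0.3],"rot":[0,0,0],"jaw":0.9}]'|egrep 'tcp|force'
```

```text
tcp_pos: [498.7, 401.7, 15.3]
force: [0.2, -0.2, -2.1]
tcp_pos: [498.1, 401.8, 11.6]
force: [0.2, -0.4, -2.7]
```

```bash
python3 -m crank '[{"slide":[0,0,-0.1],"rot":[0,0,0],"jaw":0.9},{"slide":[0,0,-0.15],"rot":[0,0,0],"jaw":0.9},{"slide":[0,0,-0.15],"rot":[0,0,0],"jaw":0.9},{"slide":[0,0,-0.15],"rot":[0,0,0],"jaw":0.9}]'|egrep 'tcp|force'
python3 -m crank '[{"slide":[0,0,0],"rot":[0,0,0],"jaw":0.7},{"slide":[0,0,0],"rot":[0,0,0],"jaw":0.5},{"slide":[0,0,0],"rot":[0,0,0],"jaw":0.5},{"slide":[0,0,3],"rot":[0,0,0],"jaw":0.5},{"slide":[0,0,7],"rot":[0,0,0],"jaw":0.5},{"slide":[0,0,11],"rot":[0,0,0],"jaw":0.5},{"slide":[0,0,15],"rot":[0,0,0],"jaw":0.5},{"slide":[0,-4,19],"rot":[0,0,0],"jaw":0.5},{"slide":[0,-8,19],"rot":[0,0,0],"jaw":0.5},{"slide":[0,-12,19],"rot":[0,0,0],"jaw":0.5}]'
python3 -m crank '[{"slide":[0,-4,0],"rot":[0,0,0],"jaw":0.5},{"slide":[0,-8,0],"rot":[0,0,0],"jaw":0.5},{"slide":[0,-12,0],"rot":[0,0,0],"jaw":0.5},{"slide":[0,-16,0],"rot":[0,0,0],"jaw":0.5},{"slide":[0,-20,0],"rot":[0,0,0],"jaw":0.5},{"slide":[0,-24,0],"rot":[0,0,0],"jaw":0.5},{"slide":[0,-28,0],"rot":[0,0,0],"jaw":0.5},{"slide":[0,-32,0],"rot":[0,0,0],"jaw":0.5},{"slide":[0,-32,0],"rot":[0,0,0],"jaw":0.5}]'
python3 - <<'E'
from h import *
d=snap('top');e=snap('scene')
contours(d,RED,(212,165,280,290),17);contours(d,BRASS,(230,180,270,240),20)
contours(d,lambda H,S,V:(H>98)&(H<125)&(S>130),(380,100,415,140),92)
contours(d,lambda H,S,V:(H>18)&(H<35)&(S>45)&(V>150),(265,260,302,300),24)
contours(d,lambda H,S,V:(H>20)&(H<35)&(S>150),(310,140,420,200),32,100)
a=cv2.resize(d['pixels'][145:295,215:415,::-1],None,fx=2,fy=2,interpolation=cv2.INTER_CUBIC)
b=cv2.resize(e['pixels'][130:280,200:440,::-1],(400,300),interpolation=cv2.INTER_CUBIC)
cv2.imwrite('pics/s14.png',np.hstack([a,b]))
E
```

```text
tcp_pos: [498.2, 402.0, 10.8]
force: [-3.1, -1.7, 4.3]
clock: 51.97
tcp_pos: [499.1, 290.4, 202.7]
eef_rot: [-0.661, 0.751, -0.0, 0.003]
force: [1.6, 1.1, -0.6]
finger_gap: 42.6
clock: 52.72
tcp_pos: [497.2, -35.4, 199.6]
eef_rot: [-0.658, 0.753, -0.0, -0.0]
force: [0.8, 1.3, -0.3]
finger_gap: 42.7
bb (236, 234, 13, 27) c [431.4 409.2] size [25.1 75.2] ang 82.5
bb (243, 207, 8, 7) c [537.8 398.6] size [17.4 20.4] ang 0.9
bb (387, 109, 23, 22) c [792.9 -28.3] size [57.8 64.1] ang 45.9
bb (272, 267, 24, 25) c [343.5 286.4] size [65.8 65.2] ang 46.4
bb (325, 163, 80, 14) c [660.5  57.9] size [ 38.6 231. ] ang 1.0
```

View pics/s14.png

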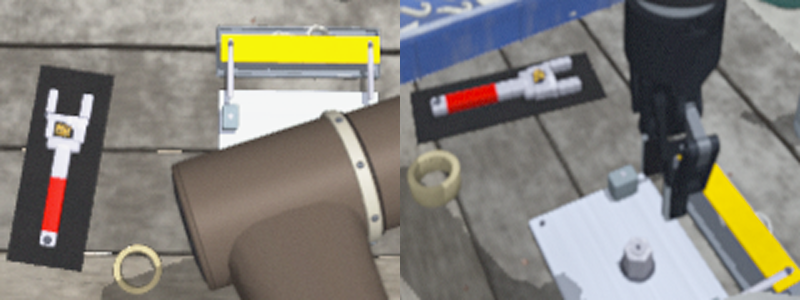

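The wrench lies straight on the mat, and the jar and tape have not moved. Only one cuff shows beside the bar (top (315,30)), so I check the other.

```bash
python3 -m crank '[{"slide":[-2,4,0],"rot":[0,0,0],"jaw":0.5},{"slide":[-4,8,0],"rot":[0,0,0],"jaw":0.5},{"slide":[-6,12,0],"rot":[0,0,0],"jaw":0.5},{"slide":[-8,16,0],"rot":[0,0,0],"jaw":0.5},{"slide":[-8,20,0],"rot":[0,0,0],"jaw":0.5},{"slide":[-8,24,0],"rot":[0,0,0],"jaw":0.5},{"slide":[-8,28,0],"rot":[0,0,0],"jaw":0.5},{"slide":[-8,28,0],"rot":[0,0,0],"jaw":0.5}]'
python3 - <<'E'
from h import *
d=snap('top');e=snap('scene')
a=cv2.resize(d['pixels'][150:190,315:415,::-1],None,fx=7,fy=7,interpolation=cv2.INTER_CUBIC)
b=cv2.resize(e['pixels'][190:290,340:490,::-1],None,fx=2.9,fy=2.9,interpolation=cv2.INTER_CUBIC)
b=cv2.copyMakeBorder(b,0,0,0,700-b.shape[1],0)
cv2.imwrite('pics/s15.png',np.vstack([a,b]))
E
```

```text
clock: 53.48
tcp_pos: [417.9, 256.5, 199.9]
eef_rot: [-0.662, 0.75, 0.0, 0.001]
force: [0.2, 0.8, 1.0]
finger_gap: 42.7
```

View pics/s15.png

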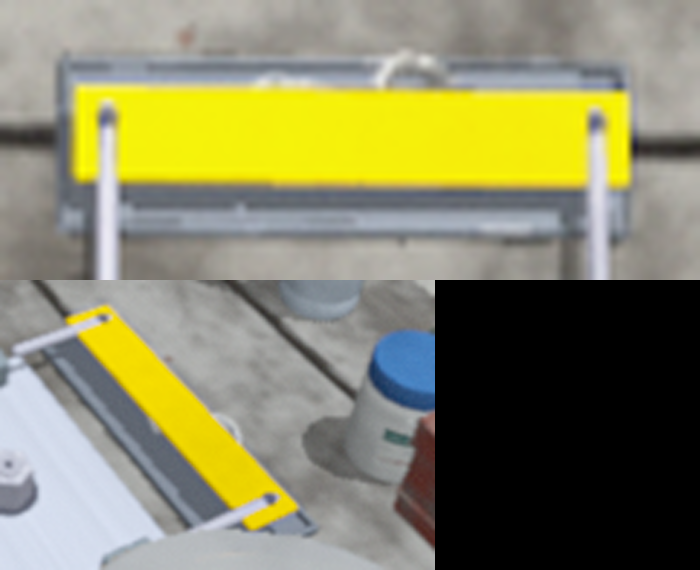

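```bash
python3 - <<'E'
from h import *
d=snap('top');e=snap('scene')
T=lambda x,y:[315+(x+.5)/7-.5,150+(y+.5)/7-.5]
for z in (18,15): print('top: apex outer, left edge, right edge @bar',z,np.round(cast(d,[T(410,50),T(376,84),T(447,84)],z)[:,:2],1),'other cuff',np.round(cast(d,[T(285,76)],z)[:,:2],1))
print('far rim inner/outer',np.round(cast(d,[T(300,57),T(300,70)],8)[:,:2],1))
S=lambda x,y:[340+(x+.5)/2.9-.5,190+(y+.5-280)/2.9-.5]
for z in(18,10,3): print('scene arc outer right',z,np.round(cast(e,[S(242,425),S(225,412),S(238,445)],z)[:,:2],1))
b=cv2.resize(e['pixels'][215:255,400:440,::-1],None,fx=12,fy=12,interpolation=cv2.INTER_CUBIC)
cv2.imwrite('pics/s16.png',b)
E
```

```text
top: apex outer, left edge, right edge @bar 18 [[702.3  30.9]
 [687.4  45.4]
 [687.9  15.3]] other cuff [[690.1  83.8]]
top: apex outer, left edge, right edge @bar 15 [[703.   30.5]
 [688.   44.9]
 [688.6  14.8]] other cuff [[690.8  83.5]]
far rim inner/outer [[700.8  76.4]
 [695.1  76.4]]
scene arc outer right 18 [[703.7  28.8]
 [700.7  44.9]
 [689.1  14.3]]
scene arc outer right 10 [[709.6  34.3]
 [706.5  50.7]
 [694.8  19.6]]
scene arc outer right 3 [[714.8  39.2]
 [711.6  55.8]
 [699.8  24.3]]
```

View pics/s16.png

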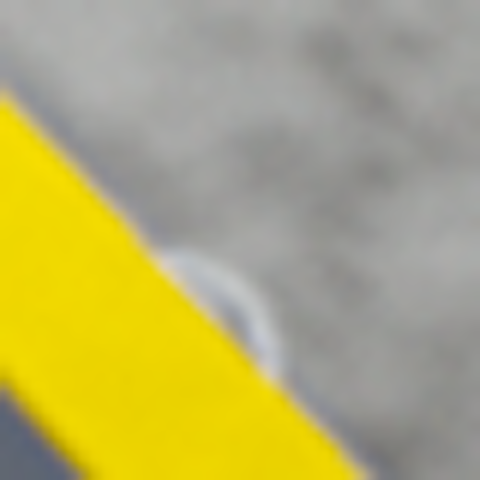

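The second cuff has been knocked: its closed end, at about (702,31), now sits over the far rim (inner edge 695). I'll nudge it back about 12 mm with the shut fingertips.

```bash
python3 -m crank '[{"slide":[3,-2,0],"rot":[0,0,-0.12],"jaw":1},{"slide":[6,-4,0],"rot":[0,0,-0.24],"jaw":1},{"slide":[9,-6,0],"rot":[0,0,-0.36],"jaw":1},{"slide":[12,-8,0],"rot":[0,0,-0.48],"jaw":1},{"slide":[15,-10,0],"rot":[0,0,-0.6],"jaw":1},{"slide":[15,-11,0],"rot":[0,0,-0.72],"jaw":1},{"slide":[15,-11,0],"rot":[0,0,-0.72],"jaw":1}]'
python3 -m crank '[{"slide":[3,-2,0],"rot":[0,0,-0.12],"jaw":1},{"slide":[6,-4,0],"rot":[0,0,-0.24],"jaw":1},{"slide":[9,-6,0],"rot":[0,0,-0.36],"jaw":1},{"slide":[12,-8,0],"rot":[0,0,-0.48],"jaw":1},{"slide":[15,-10,0],"rot":[0,0,-0.6],"jaw":1},{"slide":[15.4,-11,-2],"rot":[0,0,-0.73],"jaw":1},{"slide":[15.4,-11,-4],"rot":[0,0,-0.73],"jaw":1},{"slide":[15.4,-11,-4],"rot":[0,0,-0.73],"jaw":1},{"slide":[15.4,-11,-4],"rot":[0,0,-0.73],"jaw":1}]'
```

```text
clock: 54.27
tcp_pos: [568.7, 136.6, 198.7]
eef_rot: [-0.348, 0.938, -0.0, -0.001]
force: [-0.3, 0.5, -0.6]
finger_gap: 0.0
clock: 55.02
tcp_pos: [720.8, 29.5, 158.6]
eef_rot: [0.003, 1.0, -0.0, -0.001]
force: [0.3, -0.5, 0.4]
finger_gap: -0.4
```

```bash
python3 -m crank '[{"slide":[0,0.2,-4],"rot":[0,0,0],"jaw":1},{"slide":[0,0.2,-8],"rot":[0,0,0],"jaw":1},{"slide":[0,0.2,-11],"rot":[0,0,0],"jaw":1},{"slide":[0,0.2,-13],"rot":[0,0,0],"jaw":1},{"slide":[0,0.2,-14],"rot":[0,0,0],"jaw":1},{"slide":[0,0.2,-14.5],"rot":[0,0,0],"jaw":1},{"slide":[0,0.2,-14.5],"rot":[0,0,0],"jaw":1},{"slide":[0,0.2,-14.5],"rot":[0,0,0],"jaw":1}]'
python3 -m crank '[{"slide":[-0.3,0,-0.2],"rot":[0,0,0],"jaw":1},{"slide":[-0.6,0,-0.2],"rot":[0,0,0],"jaw":1},{"slide":[-0.9,0,-0.2],"rot":[0,0,0],"jaw":1},{"slide":[-1.2,0,-0.2],"rot":[0,0,0],"jaw":1},{"slide":[-1.2,0,-0.2],"rot":[0,0,0],"jaw":1}]'
python3 - <<'E'
from h import *
d=snap('top');e=snap('scene')
a=cv2.resize(d['pixels'][150:190,340:400,::-1],None,fx=8,fy=8,interpolation=cv2.INTER_CUBIC)
b=cv2.resize(e['pixels'][205:265,385:455,::-1],None,fx=7,fy=7,interpolation=cv2.INTER_CUBIC)
b=cv2.copyMakeBorder(b[:,:480],0,0,0,max(0,480-b.shape[1]),0)
cv2.imwrite('pics/s17.png',np.vstack([a,b])[:600])
E
```

```text
clock: 55.68
tcp_pos: [723.3, 32.4, 16.7]
eef_rot: [0.004, 1.0, 0.0, 0.001]
force: [0.1, 0.4, 0.1]
finger_gap: 0.3
clock: 56.1
tcp_pos: [709.5, 31.8, 13.0]
eef_rot: [0.004, 1.0, 0.0, 0.0]
force: [1.1, 0.6, -0.2]
finger_gap: 0.0
```

View pics/s17.png

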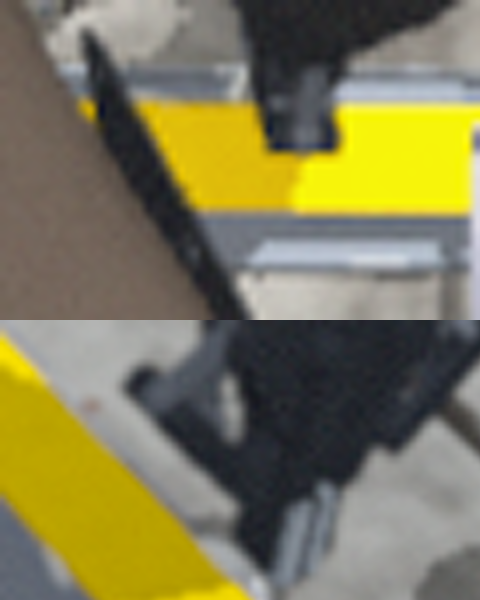

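```bash
python3 -m crank '[{"slide":[-0.2,0,0],"rot":[0,0,0],"jaw":1},{"slide":[-0.4,0,0],"rot":[0,0,0],"jaw":1},{"slide":[-0.6,0,0],"rot":[0,0,0],"jaw":1},{"slide":[-0.8,0,0],"rot":[0,0,0],"jaw":1},{"slide":[-1,0,0],"rot":[0,0,0],"jaw":1},{"slide":[-1.1,0,0],"rot":[0,0,0],"jaw":1},{"slide":[-1.1,0,0],"rot":[0,0,0],"jaw":1}]'
python3 -m crank '[{"slide":[0.5,0,0],"rot":[0,0,0],"jaw":1},{"slide":[1,0,2],"rot":[0,0,0],"jaw":1},{"slide":[1,0,6],"rot":[0,0,0],"jaw":1},{"slide":[1,0,10],"rot":[0,0,0],"jaw":1},{"slide":[1,0,14],"rot":[0,0,0],"jaw":1},{"slide":[-3,3,18],"rot":[0,0,0],"jaw":1},{"slide":[-7,6,18],"rot":[0,0,0],"jaw":1},{"slide":[-11,9,18],"rot":[0,0,0],"jaw":1},{"slide":[-15,12,18],"rot":[0,0,0],"jaw":1},{"slide":[-19,15,18],"rot":[0,0,0],"jaw":1}]'
python3 -m crank '[{"slide":[-3,3,0],"rot":[0,0,0],"jaw":1},{"slide":[-6,6,0],"rot":[0,0,0],"jaw":1},{"slide":[-9,9,0],"rot":[0,0,0],"jaw":1},{"slide":[-9,9,0],"rot":[0,0,0],"jaw":1}]'
python3 - <<'E'
from h import *
d=snap('top');e=snap('scene')
contours(d,lambda H,S,V:(H>98)&(H<125)&(S>130),(380,100,415,140),92)
contours(d,lambda H,S,V:(H>20)&(H<35)&(S>150),(310,140,420,200),32,100)
a=cv2.resize(d['pixels'][150:190,315:415,::-1],None,fx=7,fy=7,interpolation=cv2.INTER_CUBIC)
b=cv2.resize(e['pixels'][200:280,360:460,::-1],None,fx=4,fy=4,interpolation=cv2.INTER_CUBIC)
b=cv2.copyMakeBorder(b,0,0,0,700-b.shape[1],0)
cv2.imwrite('pics/s18.png',np.vstack([a,b]))
E
```

```text
clock: 56.78
tcp_pos: [698.9, 31.9, 12.6]
eef_rot: [0.004, 1.0, 0.0, 0.0]
force: [0.5, 0.3, 1.6]
finger_gap: -0.0
clock: 57.62
tcp_pos: [549.1, 151.4, 192.0]
eef_rot: [0.005, 1.0, 0.0, 0.0]
force: [-0.0, 1.7, -0.3]
finger_gap: -0.1
clock: 57.95
tcp_pos: [457.0, 244.3, 192.2]
eef_rot: [0.002, 1.0, 0.001, -0.0]
force: [-0.9, -0.2, 0.7]
finger_gap: 0.1
bb (387, 109, 23, 22) c [792.9 -28.3] size [57.8 64. ] ang 46.3
bb (325, 163, 80, 14) c [660.5  57.9] size [ 38.6 231. ] ang 1.0
```

View pics/s18.png

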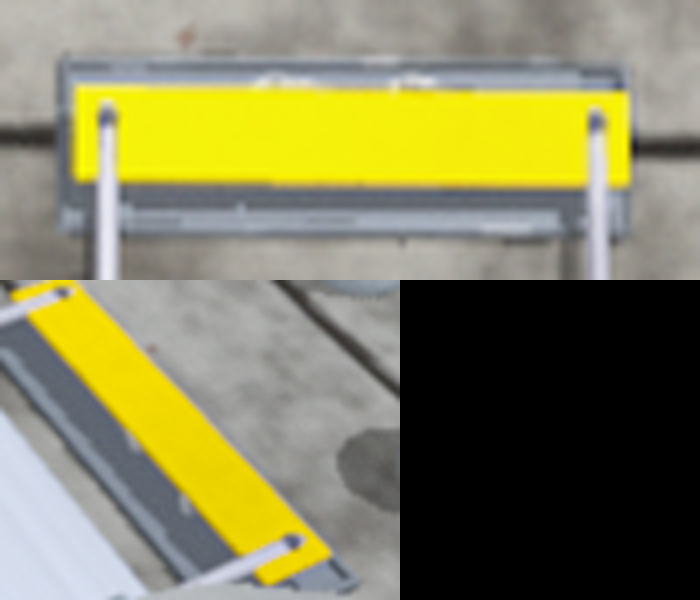

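Both cuffs now lie inside the rim (top edges at crop (285,80) and (413,80)), and the jar, bar and wrench are unchanged. I hand in the job.

```bash
python3 - <<'E'
from h import *
d=snap('top');contours(d,RED,(212,165,280,290),17);contours(d,BRASS,(230,180,270,240),20)
print(manip.sign_off())
E
```

```text
bb (243, 207, 8, 7) c [537.8 398.6] size [17.4 20.4] ang 0.9
the job is handed in; nothing more can be done
None
```

I handed the job in at about 58 s. Every step was carried out, and the last camera checks showed nothing out of place, though the hand-in reports no verdict.

**What I did**
- Stood both cuffs that were there in the tray.
- Rolled the wrench open to about 37.5 mm and laid it round the 30 mm yellow-gate hex. I then rolled the worm tight and turned the hex clockwise about 1.15 rad by tool angle.
- Rolled the jaws back about 6 mm and laid the wrench flat on its mat, worm up.

**Last checks**
- **Gate:** the bar centre reads x = 660.5 mm, about the tray's middle line.
- **Wrench:** the last full reading showed it lengthwise on the mat (sleeve axis within 1° of the mat's). At hand-in the worm had not moved; the red sleeve was hidden, probably by the arm, so it was not read again.
- **Jar and tape:** unmoved at the last readings. The jar was read after the last nudge; the tape was last read just after the wrench was laid down.
- **Cuffs:** both show inside the tray rim, but mostly under the bar, so I could not see their full outline at the end.

**What went wrong**
- **First worm press:** the fingertips slipped off the worm and pushed the wrench about 20 mm back on the mat; it stayed on the mat.
- **Knocked cuff:** after the gate was shut I found one cuff shifted, with its closed end over the far rim. I nudged it back with the shut fingertips.
- **Press force:** the wrist read up to 51 N while the jaws were rolled tight. That was the fingertip on the worm, but it is above the 40 N limit that applies to the arm or gripper body.
- **Picture budget:** I viewed 22 pictures, well over the 14 allowed.

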